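Pack the lens spool in its tin and take the outer cover off again

ROBOT

A 7-joint arm with a two-finger parallel gripper is mounted at the origin on the work surface. World frame = base frame: x ahead of the robot, y to its left, z up, the work surface at z = 0. Lengths are in m, angles in rad, forces in N, time in s.
With the tool pointing down it reaches from about 0.4 to 0.85 m from the base axis. Payload 4.5 kg.
Tool frame: the origin (TCP) lies on the centre line of the jaws, within the pads' length; the fingertips stand 14 mm ahead of it and the grasp point (between the pads) lies 5 mm behind it (nose_length is the distance from the TCP to the fingertips, in m); x points along the fingers, y is the direction in which the jaws open and shut, and the axes are right-handed (so a half turn about x gives the same grasp; the last joint's range is limited). The gripper opens to 88 mm and grips with 3 to 60 N. Pads are 18 mm wide; open, the fingers measure 123 mm over their backs; the gripper's body (75 mm by 187 mm) begins 45 mm behind the grasp point.
Start: joints at [1.278, 0.689, -0.195, 1.565, 0.157, 0.902, -0.215], TCP at [0.201, -0.592, 0.253] pointing down, gripper open.
Joint ranges: [-3.01, 3.01], [-0.46, 2.08], [-1.47, 1.51], [0.13, 2.56], [-1, 4.14], [0.04, 2.09], [-2.66, 2.66]. Speed limits (rad/s): [2.57, 2.57, 3.14, 3.14, 3.14, 3.14, 3.14].

INTERFACE

Orientations are given as a unit quaternion [x, y, z, w].
In Python, from plant import get_state, snapshot, camera_params, finish_job, boxes_of, silhouettes, spot_point, nose_length gives the robot as it stands.
- The arm moves only by the tool apply_moves, never from a script. Its arguments are lists of equal length, an entry for each row: "delta_pos": the shift along the tool's x, y, z in cm, a list of three; "yaw": the turn about the tool's x in rad; "gripper": the opening in per cent of the stroke, from 0 (shut) to 100 (fully open). A call has 1 to 10 rows; each row is the pose to reach, as a shift and turn from the pose measured when the call began, along the tool's axes at that moment; what a row does not reach only later rows make up. A row lasts 1/12 s, in which the tool goes at most 41.7 mm and 7.16 degrees, less where a joint would pass 70% of its speed; a pose out of reach is approached as far as the arm can. A call with a gripper value outside its range is refused whole. The fingers move at their own pace and stop on an object; "force" is the grip in N (left out, the last holds). Time passes only in rows, so rows that repeat a pose let the fingers close. It gives the time, the measured TCP pose, the force and the opening at its end, in the units of the state.
- get_state(): the state, without advancing time (a new reading comes with each control period).
- snapshot(name): name is "scene" or "top" or "wrist"; returns the picture (480x640x3 uint8, red, green, blue); there is no depth.
- camera_params(name): a dict with "fovy" (degrees; the focal length in pixels is half the picture's height over the tangent of half this angle, whatever the lens; pixels are square), "cx", "cy" (the principal point, pixels), "position" and "orientation" of the camera in the world. Camera axes: x right, y down, z forward; pixel columns grow to the right and rows downward; lengths in m; the calibration is good to about 2 mm. A picture is of the moment at which its call begins: read the wrist's pose just before it. camera_params takes no time and is no camera call; for the wrist camera it gives the pose at the moment of the call.
- finish_job(): hands the job in, once; it reports no verdict.
Trained networks look in the newest picture that a camera, given by its name, has taken for a name from the list of things; names that differ only in an ending like _2 or _b are one class to them, and where a whole thing is asked for, a point or a joint stands for the part that bears it (a point fixed in the world has none). Each returns a list of dicts, best first, with "score" (0 to 1); they miss things now and then, are a little off and sometimes report something else, mostly with a low value. They report only what shows in the picture. A call takes as long as a camera call. They do not tell look-alikes from the thing itself.
- boxes_of(thing, camera): "bbox" ([left, top, width, height] in pixels, round what is visible of it).
- silhouettes(thing, camera): "mask" (480x640 bool, what is visible of it) and "bbox" ([left, top, width, height] in pixels, round what is visible of it).
- spot_point(thing, camera): "pixel" ([column, row] in pixels: a listed point, or the origin of a listed thing).
The state is a dict: "clock": time; "q": joint angles; "qd": joint speeds; "joint_torque": joint torques, N m; "tool_pos": TCP position; "eef_rot": TCP orientation; "contact_force": force on the tool from outside, world axes, zero at the start; "moment": the same for the moment, N m; "opening": opening from 0.0 (shut) to 1.0 (fully open).
Only numpy, scipy, OpenCV 4.12 (cv2) and the standard library are available. Lean on these libraries where they do the work, as an engineer would, in place of code of your own. Each camera call takes 0.05 s, during which the arm holds its last target.

TASK

Lower the brass spool over the post in the open tin until it rests on the tin's floor and let go of it, then carry the two nested lids over together by the inner lid's knob, lower them onto the tin without dropping them and let go. Then take the outer cover by its collar and lift it off alone, leaving the inner lid seated and undisturbed so that it can be labelled, and finish while still holding the cover level in the gripper with its whole rim well above the knob. Do not drop the spool either, and leave the loose lenses, cap and ring where they stand.

Things in the scene. Friction and masses are not known exactly. Their poses are not given: they have to be found in the camera images.
- tin: Open round aluminium tin fixed to the work surface at one side. All sizes in mm: outer diameter 138, height 72, inner diameter 130, floor 4 thick. A round steel post of diameter 14 stands at its centre, its top 54 above the work surface, the last 4 narrowed to diameter 10. Origin: centre of the underside, on the work surface; z up.
- spool_center (a point): Loose brass spool, 0.11 to 0.22 kg, upright on the work surface. Height 56, through hole diameter 20. Two flanges of diameter 60, 5 thick, at 0 to 5 and 18 to 23 above its underside; round neck of diameter 36 from 23 to 56, to grip it by. This point: on the axis, half-way up (28); z along the axis, neck up. Seated in the tin it lies 32 above the work surface.
- inner_lid: Inner lid, 0.2 kg: black disc, diameter 140, 4 thick; below it a plug, diameter 122, 6 high, that drops loosely into the tin's mouth until the disc lies on the rim; a steel rod knob, diameter 16, rises from its centre to 74 above the plug's underside. Starts on the work surface under the cover. Origin: centre of the plug's underside, z up; 66 above the work surface when seated on the tin.
- knob (a point): On the axis of the inner lid's knob (diameter 16), 59 above the lid's origin: the middle of the 30 mm of knob that stand free above the cover's collar while nested (knob top 15 above this point, collar top 15 below). Lifting by the knob brings the cover along, since it rests on the inner lid's disc.
- cover: Outer cover, 0.2 kg: aluminium cap, diameter 158, plate 4 thick, thin skirt reaching 8 below the plate round the inner lid's disc, and a round tubular collar at its centre (outer diameter 40, hole 24, 30 tall) through which the knob passes freely. Lies loose on the inner lid. Origin: centre of the plate's underside, 10 above the inner lid's origin while nested; z up.
- collar (a point): On the axis of the cover's collar (diameter 40), half-way up: 19 above the cover's origin, 15 below the collar's top, 15 above the plate's top. Grip the collar to lift the cover alone; the knob then stands between the fingers, its top 45 above this point.
- lens_a: Loose bystander: stepped brass lens, diameter 54, 80 tall. Origin: centre of the underside.
- lens_b: Loose bystander: stepped aluminium lens, diameter 60, 60 tall. Origin: centre of the underside.
- lens_c: Loose bystander: stepped brass lens, diameter 58, 65 tall. Origin: centre of the underside.
- lens_d: Loose bystander: black lens, diameter 60, 70 tall. Origin: centre of the underside.
- lens_e: Loose bystander: stepped brass lens, diameter 56, 60 tall. Origin: centre of the underside.
- lens_cap: Loose bystander: flat black lens cap, diameter 66, 12 thick. Origin: centre of the underside.
- spacer_ring: Loose bystander: flat brass ring, diameter 60, hole 44, 10 thick. Origin: centre of the underside.
There are look-alikes about, which are no part of the job. Leave any purple look-alike of the cover alone.

How it is judged:
By the outcome, as a careful person would: the job done as asked, in the order asked, and still so for the second after the job is handed in, while the arm keeps its last pose, push and grip.
It also fails if it takes over 72 s, if anything falls off the work surface, if the arm or the gripper's body presses on something with over 40 N, if the wrist force passes 120 N, or if a joint passes its speed limit or range.

## Working session

There is one attempt and no reset: what is moved stays moved. The work goes in short steps, Python scripts to look and compute and a tool call to move; the robot and the scene stay as the last step left them, time stands still between calls to the robot, and variables do not carry over. Pictures are saved under pics/ and viewed, and the job is handed in when it is done.

Besides the shell and the picture viewer there is one more tool, called after "Emit:" by a JSON object that holds its "name" and its "arguments", one argument or row to a line. apply_moves: Moves the arm, as the interface text tells. Its arguments: {"type":"object","properties":{"delta_pos":{"type":"array"},"yaw":{"type":"array"},"gripper":{"type":"array"},"force":{"type":"number"}},"required":["delta_pos","yaw","gripper"]}

```bash
ls; mkdir -p pics; python3 - <<'E'
from plant import *
import cv2
s=get_state()
print({k:(v if not hasattr(v,'round') else v) for k,v in s.items()}, nose_length if not callable(nose_length) else nose_length())
for n in ['scene','top']:
    im=snapshot(n); cv2.imwrite(f'pics/{n}0.png',im[:,:,::-1]); print(n,camera_params(n))
E
```

```text
pics
{'clock': 0.0, 'q': array([ 1.27780398,  0.68996761, -0.19451212,  1.56632284,  0.1573231 ,
        0.90247376, -0.21508369]), 'qd': array([-0.00124047, -0.00146569, -0.00155773, -0.0017876 ,  0.00148438,
        0.00195155,  0.00111626]), 'joint_torque': array([ 1.31958059e-04, -5.27563548e+01, -1.26680341e+00, -1.53425771e+01,
       -5.26506139e-02,  6.45919194e-03,  1.07069495e-04]), 'tool_pos': array([ 0.200391  , -0.59138358,  0.25192582]), 'eef_rot': array([-0.69752913, -0.11567356,  0.69783452, -0.11445402]), 'contact_force': array([ 0.01055592,  0.49703653, -0.12297715]), 'moment': array([ 0.03395712,  0.0173691 , -0.06092676]), 'opening': 1.0014609420835985} 0.014
scene {'fovy': 52.741557265171096, 'cx': 315.83157472727095, 'cy': 246.5515164253265, 'position': array([1.05862329, 0.57397672, 1.11434221]), 'orientation': array([ 0.3282166 ,  0.8953498 , -0.28347458, -0.10131512])}
top {'fovy': 44.63433118933863, 'cx': 312.27038680458645, 'cy': 237.53008340086032, 'position': array([0.39375422, 0.00590077, 1.36738351]), 'orientation': array([ 0.70659379, -0.70481842,  0.04334677, -0.04557706])}
```

View pics/scene0.png

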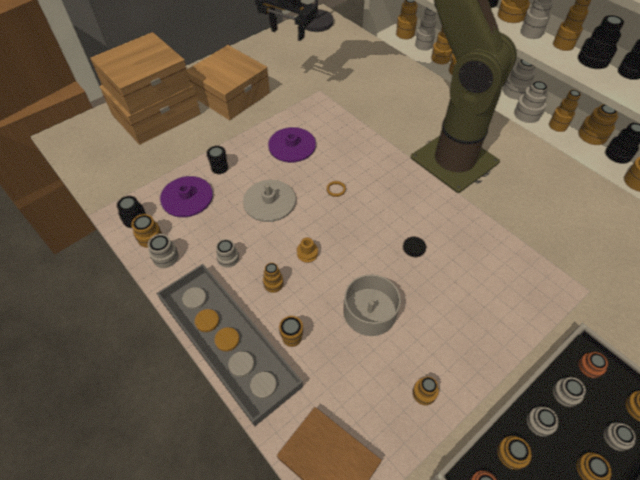

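View pics/top0.png

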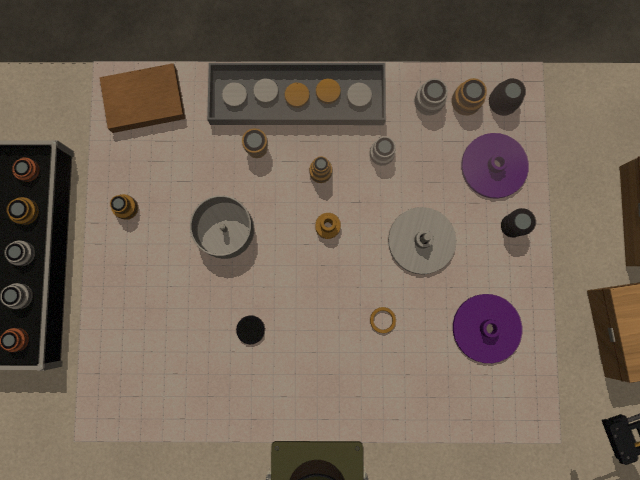

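Top view: tin at (222,228), candidate spool at (328,226), grey nested lids with knob at (422,241). The purple look-alikes of the cover are at (495,166) and (488,328). Next I'll run the networks and look at an enlarged crop.

```bash
cat > h.py <<'E'
import numpy as np, cv2
from scipy.spatial.transform import Rotation as R
from plant import *
def ray(cam,px,cp=None):
    c=cp or camera_params(cam); f=240/np.tan(np.radians(c['fovy']/2))
    d=np.array([(px[0]-c['cx'])/f,(px[1]-c['cy'])/f,1.0])
    return np.array(c['position']),R.from_quat(c['orientation']).apply(d)
def on_z(cam,px,z,cp=None):
    p,d=ray(cam,px,cp); return p+d*(z-p[2])/d[2]
def proj(cam,P,cp=None):
    c=cp or camera_params(cam); f=240/np.tan(np.radians(c['fovy']/2))
    v=R.from_quat(c['orientation']).inv().apply(np.array(P)-c['position'])
    return np.array([c['cx']+f*v[...,0]/v[...,2],c['cy']+f*v[...,1]/v[...,2]]).T
def tri(l):
    A=np.zeros((3,3));b=np.zeros(3)
    for p,d in l:
        d=d/np.linalg.norm(d);M=np.eye(3)-np.outer(d,d);A+=M;b+=M@p
    return np.linalg.solve(A,b)
def totool(delta_w,s=None):
    s=s or get_state(); return R.from_quat(s['eef_rot']).inv().apply(delta_w)*100
E
python3 - <<'E'
from h import *
np.set_printoptions(precision=4,suppress=True)
s=get_state(); print(R.from_quat(s['eef_rot']).as_matrix())
zs={'tin':0,'spool_center':.028,'knob':.059,'collar':.029,'inner_lid':0,'cover':.01}
ims={n:snapshot(n) for n in('top','scene')}
for t,z in zs.items():
    for c in('top','scene'):
        for r in spot_point(t,c)[:3]:
            print(t,c,round(r['score'],2),np.round(r['pixel'],1),on_z(c,r['pixel'],z)[:2])
for t in('spool_center','cover','tin'):
    for r in silhouettes(t,'top')[:3]: print(t,r['score'],r['bbox'])
im=ims['top'][120:380,180:540]
cv2.imwrite('pics/crop0.png',cv2.resize(im[:, :],None,fx=2.2,fy=2.2,interpolation=cv2.INTER_CUBIC)[:,:,::-1])
E
```

```text
[[-0.0007  0.321  -0.9471]
 [ 0.0015 -0.9471 -0.321 ]
 [-1.     -0.0016  0.0001]]
tin top 0.6 [252.9 331.2] [0.3482 0.1471]
tin top 0.28 [378.  153.4] [ 0.7706 -0.1468]
tin scene 0.84 [370.8 311.6] [0.5825 0.2209]
tin scene 0.48 [416.8 247.9] [0.3458 0.1604]
spool_center top 0.69 [325.2 222.3] [ 0.5988 -0.0195]
spool_center top 0.18 [421.1 243.2] [ 0.5506 -0.2405]
spool_center scene 0.57 [308.7 247.2] [ 0.5873 -0.0223]
knob top 0.17 [256.4 146.9] [0.7692 0.1394]
knob scene 0.5 [266.8 189.6] [ 0.5631 -0.2411]
collar top 0.96 [495.2 162.7] [ 0.7408 -0.4178]
collar top 0.91 [487.8 326.9] [ 0.3603 -0.3872]
collar top 0.87 [421.4 241.5] [ 0.5544 -0.2411]
collar scene 0.93 [265.2 195.6] [ 0.5668 -0.2484]
collar scene 0.81 [185.8 189.9] [ 0.7341 -0.4204]
collar scene 0.72 [286.9 141. ] [ 0.3738 -0.3899]
inner_lid top 0.41 [422.7 237.2] [ 0.5681 -0.2497]
inner_lid scene 0.55 [268.9 200.5] [ 0.5568 -0.2475]
cover top 0.89 [485. 329.] [ 0.355  -0.3862]
cover top 0.81 [423.8 241.5] [ 0.5567 -0.2502]
cover top 0.69 [494.6 163. ] [ 0.745  -0.4223]
cover scene 0.8 [184.2 194.3] [ 0.7414 -0.4256]
cover scene 0.69 [289.1 141.6] [ 0.358  -0.3998]
cover scene 0.64 [271.1 197.5] [ 0.5492 -0.2453]
spool_center 0.91 [313.4, 211.7, 26.7, 27.2]
spool_center 0.27 [418.0, 231.6, 13.4, 13.5]
cover 0.95 [449.5, 294.6, 71.7, 70.1]
cover 0.71 [237.0, 315.9, 25.4, 26.6]
cover 0.67 [462.5, 131.5, 68.9, 65.6]
tin 0.97 [189.3, 195.3, 63.5, 62.6]
```

View pics/crop0.png

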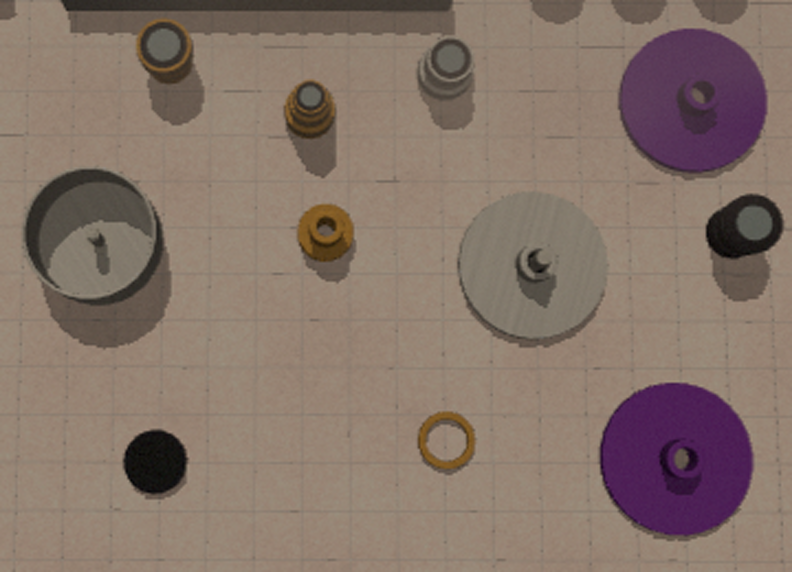

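Candidates:
- **Spool:** (326,224) is a stepped brass part with an open hole and a neck, which fits. The one at (320,169) has grey glass on top, so it's a lens.
- **Lids:** the grey cap at (422,241) has a knob rising through its collar. The purple ones at (495,166) and (488,328) are empty look-alikes.

The enlarged crop confirms both picks. Now I'll move towards the spool.

```bash
python3 - <<'E'
from h import *
np.set_printoptions(precision=4,suppress=True)
s=get_state();c=camera_params('wrist')
T=R.from_quat(s['eef_rot']).inv()
print('cam in tool',T.apply(c['position']-s['tool_pos']),'z',T.apply(R.from_quat(c['orientation']).apply([0,0,1])),c['fovy'],c['cx'],c['cy'],'x',T.apply(R.from_quat(c['orientation']).apply([1,0,0])))
print(totool(np.array([.592,-.021,.25])-s['tool_pos'],s))
E
```

```text
cam in tool [-0.1309  0.0004 -0.0803] z [0.9525 0.0001 0.3046] 58.07706482129533 321.75776676161473 240.34924406081967 x [ 0.0004  1.     -0.0016]
[  0.2724 -41.5073 -55.391 ]
```

Emit:
{"name": "apply_moves", "arguments": {
  "delta_pos": [
    [0, -41.5, -55.4],
    [0, -41.5, -55.4],
    [0, -41.5, -55.4],
    [0, -41.5, -55.4],
    [0, -41.5, -55.4],
    [0, -41.5, -55.4],
    [0, -41.5, -55.4],
    [0, -41.5, -55.4],
    [0, -41.5, -55.4],
    [0, -41.5, -55.4]
  ],
  "yaw": [0, 0, 0, 0, 0, 0, 0, 0, 0, 0],
  "gripper": [100, 100, 100, 100, 100, 100, 100, 100, 100, 100]
}}

```text
clock: 1.78
tool_pos: [0.4372, -0.2466, 0.253]
eef_rot: [0.698, 0.115, -0.698, 0.115]
contact_force: [0.2, -0.7, -0.0]
opening: 1.003
```

```bash
python3 - <<'E'
from h import *
np.set_printoptions(precision=4,suppress=True)
s=get_state();print(s['q'],s['tool_pos'],totool(np.array([.592,-.021,.25])-s['tool_pos'],s), s['clock'])
print(R.from_quat(s['eef_rot']).as_matrix())
E
```

```text
[ 0.5222  0.5293 -0.1561  1.9318  0.1241  0.6889 -0.9528] [ 0.4372 -0.2466  0.253 ] [  0.2989 -16.3979 -21.8962] 1.7833
[[ 0.0006  0.3209 -0.9471]
 [-0.0004 -0.9471 -0.3209]
 [-1.      0.0006 -0.0004]]
```

Emit:
{"name": "apply_moves", "arguments": {
  "delta_pos": [
    [0, -16.4, -21.9],
    [0, -16.4, -21.9],
    [0, -16.4, -21.9],
    [0, -16.4, -21.9],
    [0, -16.4, -21.9],
    [0, -16.4, -21.9],
    [0, -16.4, -21.9],
    [0, -16.4, -21.9]
  ],
  "yaw": [0, 0, 0, 0, 0, 0, 0, 0],
  "gripper": [80, 80, 80, 80, 80, 80, 80, 80]
}}

```text
clock: 2.45
tool_pos: [0.5953, -0.0125, 0.253]
eef_rot: [0.699, 0.12, -0.695, 0.117]
contact_force: [-0.2, 0.9, 0.3]
opening: 0.801
```

```bash
cat >> h.py <<'E'
def wrist(name):
    s=get_state();cp=camera_params('wrist');im=snapshot('wrist')
    cv2.imwrite('pics/'+name,im[:,:,::-1]); return s,cp,im
E
python3 - <<'E'
from h import *
np.set_printoptions(precision=4,suppress=True)
s,cp,im=wrist('w1.png')
print(s['q'],s['tool_pos'],s['qd'])
for t,z in (('spool_center',.028),('tin',0)):
    for r in spot_point(t,'wrist')[:3]: print(t,r['score'],r['pixel'],on_z('wrist',r['pixel'],z,cp))
E
```

```text
[ 0.0191  0.6442 -0.1256  1.6643  0.0952  0.8344 -1.3793] [ 0.5953 -0.0125  0.253 ] [ 0.0682 -0.0275  0.0645  0.0798  0.0262  0.0049  0.0423]
spool_center 0.77 [333.6, 209.5] [ 0.594  -0.0232  0.028 ]
tin 0.84 [66.1, 118.9] [0.5865 0.2176 0.    ]
```

View pics/w1.png

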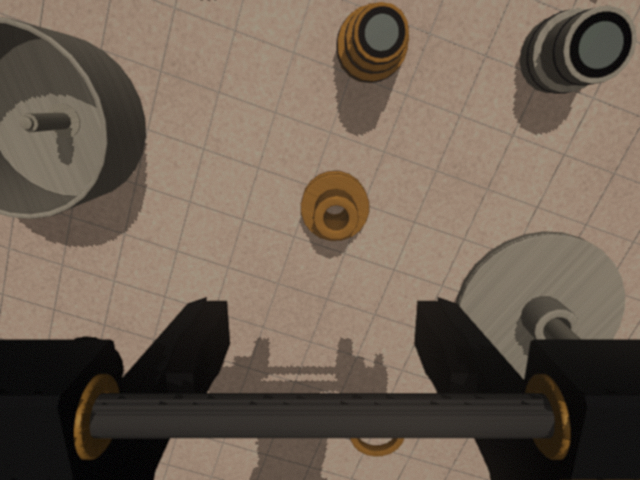

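Wrist view: the spool's neck top is at about (336,217), the tin is at left with its post around (48,122), and the nested lids are at lower right with the knob at (555,322). I'll refine the positions by fitting model silhouettes to the masks.

```bash
cat >> h.py <<'E'
from scipy.optimize import minimize
A=np.linspace(0,2*np.pi,72,endpoint=False)
def sil(cam,cp,x,y,z0,parts):
    m=np.zeros((480*4,640*4),np.uint8)
    for r,a,b in parts:
        P=np.array([[x+r*np.cos(t),y+r*np.sin(t),z0+h] for h in(a,b) for t in A])
        q=proj(cam,P,cp); h=cv2.convexHull(((q+.5)*4).astype(np.float32)).astype(np.int32)
        cv2.fillConvexPoly(m,h,255)
    return cv2.resize(m,(640,480),interpolation=cv2.INTER_AREA)/255.
def fit(cam,cp,mask,xy,z0,parts,win=None):
    mk=mask.astype(float)
    def e(p): return np.abs(sil(cam,cp,p[0],p[1],z0,parts)-mk).sum()
    r=minimize(e,xy,method='Nelder-Mead',options=dict(initial_simplex=[xy,[xy[0]+.006,xy[1]],[xy[0],xy[1]+.006]],xatol=1e-4,fatol=.1))
    return r.x,r.fun/mk.sum()
SPOOL=[(.03,0,.005),(.018,0,.056),(.03,.018,.023)]
TIN=[(.069,0,.072)]
COVER=[(.079,-.008,.004),(.02,0,.034),(.008,0,.064)]
E
python3 - <<'E'
from h import *
np.set_printoptions(precision=4,suppress=True)
s=get_state();cp=camera_params('wrist');snapshot('wrist');snapshot('top');snapshot('scene')
C={'wrist':cp,'top':camera_params('top'),'scene':camera_params('scene')}
for t,xy,z0,parts in (('spool_center',(.592,-.021),0,SPOOL),('tin',(.585,.22),0,TIN),('cover',(.557,-.246),.010,COVER)):
    for c in C:
        for r in silhouettes(t,c)[:3]:
            x,er=fit(c,C[c],r['mask'],xy,z0,parts); print(t,c,round(r['score'],2),np.round(r['bbox']),x,round(er,3))
print(s['tool_pos'])
E
```

```text
spool_center wrist 0.68 [289. 163.  72.  69.] [ 0.5939 -0.0241] 0.072
spool_center scene 0.96 [296. 236.  22.  27.] [ 0.5922 -0.0257] 0.062
tin wrist 0.71 [  2.  11. 133. 201.] [0.5848 0.2185] 0.009
tin top 0.71 [187. 194.  66.  64.] [0.5854 0.217 ] 0.021
tin scene 0.78 [344. 273.  55.  63.] [0.5854 0.2173] 0.031
cover wrist 0.62 [448. 218. 171. 157.] [ 0.5605 -0.2433] 0.285
cover top 0.89 [461. 132.  68.  65.] [ 0.74   -0.4219] 0.029
cover top 0.7 [388. 210.  64.  64.] [ 0.5606 -0.2459] 0.057
cover scene 0.74 [244. 179.  50.  44.] [ 0.5601 -0.2463] 0.125
cover scene 0.65 [266. 125.  23.  26.] [ 0.8384 -2.1326] 1.0
cover scene 0.55 [156. 175.  59.  39.] [ 0.8384 -2.1326] 1.0
[ 0.5916 -0.0217  0.2528]
```

```bash
python3 - <<'E'
from h import *
np.set_printoptions(precision=4,suppress=True)
s=get_state()
print(s['tool_pos'],totool(np.array([.593,-.0245,.10])-s['tool_pos'],s)); print(R.from_quat(s['eef_rot']).as_matrix())
E
```

```text
[ 0.592  -0.0211  0.253 ] [15.3041  0.3476  0.025 ]
[[ 0.0006  0.3208 -0.9472]
 [-0.0004 -0.9472 -0.3208]
 [-1.      0.0006 -0.0005]]
```

Emit:
{"name": "apply_moves", "arguments": {
  "delta_pos": [
    [15.3, 0.35, 0.03],
    [15.3, 0.35, 0.03],
    [15.3, 0.35, 0.03],
    [15.3, 0.35, 0.03],
    [15.3, 0.35, 0.03],
    [15.3, 0.35, 0.03],
    [15.3, 0.35, 0.03]
  ],
  "yaw": [0, 0, 0, 0, 0, 0, 0],
  "gripper": [80, 80, 80, 80, 80, 80, 80]
}}

```text
clock: 3.78
tool_pos: [0.5943, -0.0244, 0.1017]
eef_rot: [0.699, 0.115, -0.697, 0.115]
contact_force: [-0.8, 0.2, 0.4]
opening: 0.801
```

```bash
python3 - <<'E'
from h import *
np.set_printoptions(precision=4,suppress=True)
s,cp,im=wrist('w2.png')
r=silhouettes('spool_center','wrist')
for q in r[:2]:
    print(q['score'],q['bbox'],fit('wrist',cp,q['mask'],(.593,-.0245),0,SPOOL))
print(spot_point('spool_center','wrist')[:2])
print(s['tool_pos'],s['qd'])
# project expected axis points of the TCP
for h in (.023,.056): print(h,proj('wrist',np.array([[s['tool_pos'][0],s['tool_pos'][1],h]]),cp))
E
```

```text
0.68 [261.3, 202.4, 117.2, 125.7] (array([ 0.5946, -0.0237]), np.float64(0.05017553981896265))
[{'pixel': [318.9, 269.3], 'score': 0.91}]
[ 0.5943 -0.0244  0.1017] [ 0.0012 -0.0272 -0.0007 -0.0085 -0.0007 -0.003  -0.0007]
0.023 [[320.8028 265.2984]]
0.056 [[320.7147 291.6957]]
```

View pics/w2.png

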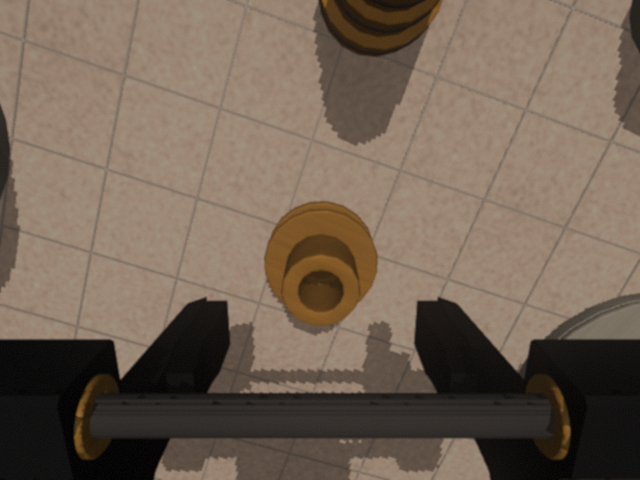

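Well aligned: the neck's hole sits at (320,290) against a projected TCP axis of (321,292). Descending and gripping.

Emit:
{"name": "apply_moves", "arguments": {
  "delta_pos": [
    [2.5, 0, 0],
    [5.0, 0, 0],
    [6.17, 0, 0],
    [6.17, 0, 0],
    [6.17, 0, 0],
    [6.17, 0, 0],
    [6.17, 0, 0],
    [6.17, 0, 0],
    [6.17, 0, 0],
    [6.17, 0, 0]
  ],
  "yaw": [0, 0, 0, 0, 0, 0, 0, 0, 0, 0],
  "gripper": [80, 80, 80, 80, 80, 80, 30, 30, 30, 30],
  "force": 25
}}

```text
clock: 4.77
tool_pos: [0.5952, -0.0245, 0.0412]
eef_rot: [0.7, 0.114, -0.696, 0.115]
contact_force: [-0.8, 0.0, 0.3]
opening: 0.52
```

Emit:
{"name": "apply_moves", "arguments": {
  "delta_pos": [
    [0, 0, 0],
    [0, 0, 0],
    [0, 0, 0],
    [0, 0, 0]
  ],
  "yaw": [0, 0, 0, 0],
  "gripper": [30, 30, 30, 30],
  "force": 25
}}

```text
clock: 5.1
tool_pos: [0.5953, -0.0244, 0.0414]
eef_rot: [0.7, 0.115, -0.696, 0.115]
contact_force: [-0.0, -0.6, 3.3]
opening: 0.406
```

Emit:
{"name": "apply_moves", "arguments": {
  "delta_pos": [
    [-1, 0, 0],
    [-3, 0, 0],
    [-6, 0, 0],
    [-10, 0, 0],
    [-11, 0, 0],
    [-11, 0, 0],
    [-11, 0, 0],
    [-11, 0, 0]
  ],
  "yaw": [0, 0, 0, 0, 0, 0, 0, 0],
  "gripper": [20, 20, 20, 20, 20, 20, 20, 20],
  "force": 25
}}

```text
clock: 5.77
tool_pos: [0.5932, -0.0245, 0.1499]
eef_rot: [0.699, 0.115, -0.697, 0.115]
contact_force: [-0.1, 0.4, -2.5]
opening: 0.406
```

```bash
python3 - <<'E'
from h import *
np.set_printoptions(precision=4,suppress=True)
s,cp,im=wrist('w3.png')
print(s['tool_pos'],s['contact_force'],s['opening'],s['q'])
print(totool(np.array([.585,.2176,.16])-s['tool_pos'],s))
z0=s['tool_pos'][2]-.0414
for h in (.023,.056): print(h,proj('wrist',np.array([[s['tool_pos'][0],s['tool_pos'][1],z0+h]]),cp))
E
```

```text
[ 0.5932 -0.0245  0.1499] [-0.141   0.4167 -2.4985] 0.40597255771327917 [ 0.0224  0.7815 -0.1029  1.7583  0.1283  0.6057 -1.4005]
[ -1.022  -23.1923  -6.9897]
0.023 [[320.6194 321.0071]]
0.056 [[320.435  371.6603]]
```

View pics/w3.png

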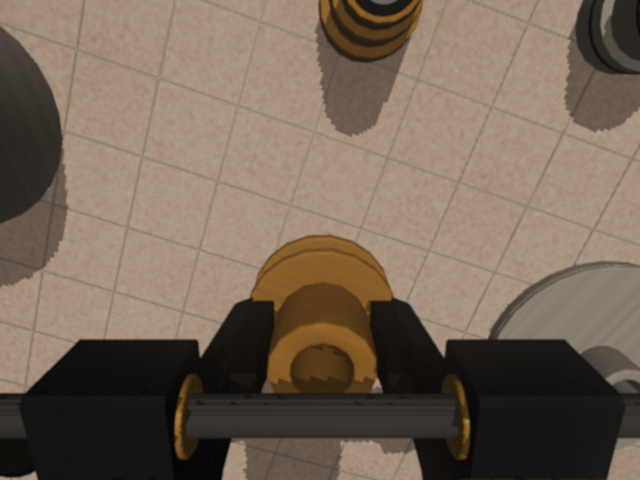

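```bash
python3 - <<'E'
from h import *
np.set_printoptions(precision=4,suppress=True)
s=get_state();cp=camera_params('wrist');im=cv2.imread('pics/w3.png')
hsv=cv2.cvtColor(im,cv2.COLOR_BGR2HSV)
m=((hsv[...,1]>120)&(hsv[...,2]>40)); m[:200]=0;m[299:]=0
m=m.astype(float); print(m.sum())
for z0 in (s['tool_pos'][2]-.0414-.002,s['tool_pos'][2]-.0414,s['tool_pos'][2]-.0414+.002):
    def e(p):
        q=sil('wrist',cp,p[0],p[1],z0,SPOOL); q[299:]=0; return np.abs(q-m).sum()
    r=minimize(e,s['tool_pos'][:2],method='Nelder-Mead',options=dict(initial_simplex=[s['tool_pos'][:2],s['tool_pos'][:2]+[.004,0],s['tool_pos'][:2]+[0,.004]],xatol=1e-4))
    print(z0,r.x,r.fun, totool(np.append(r.x,s['tool_pos'][2])-s['tool_pos'],s)*10)
E
```

```text
6872.0
0.10615445418346647 [ 0.5904 -0.0257] 70.2156862745098 [-0.0052  0.3305  2.942 ]
0.10815445418346648 [ 0.5909 -0.0256] 91.92941176470589 [-0.0043  0.3518  2.4734]
0.11015445418346648 [ 0.5913 -0.0254] 123.29411764705883 [-0.0035  0.3169  2.0027]
```

```bash
python3 - <<'E'
from h import *
np.set_printoptions(precision=4,suppress=True)
s=get_state();cp=camera_params('wrist');im=cv2.imread('pics/w3.png')
hsv=cv2.cvtColor(im,cv2.COLOR_BGR2HSV)
m=((hsv[...,1]>120)&(hsv[...,2]>40)); m[:200]=0;m[299:]=0
m=m.astype(float)
for dz in (-.012,-.010,-.008,-.006,-.004,-.002,0):
    z0=s['tool_pos'][2]-.0414+dz
    def e(p):
        q=sil('wrist',cp,p[0],p[1],z0,SPOOL); q[299:]=0; return np.abs(q-m).sum()
    r=minimize(e,s['tool_pos'][:2],method='Nelder-Mead',options=dict(initial_simplex=[s['tool_pos'][:2],s['tool_pos'][:2]+[.004,0],s['tool_pos'][:2]+[0,.004]],xatol=1e-4))
    print(dz,r.x,r.fun, totool(np.append(r.x,s['tool_pos'][2])-s['tool_pos'],s)*10, proj('wrist',np.array([[*r.x,z0+.056]]),cp))
c=im[220:430,220:430]; cv2.imwrite('pics/w3c.png',cv2.resize(c,None,fx=2.8,fy=2.8,interpolation=cv2.INTER_CUBIC))
sn=snapshot('scene'); cv2.imwrite('pics/s3.png',cv2.resize(sn[170:300,230:400],None,fx=4,fy=4,interpolation=cv2.INTER_CUBIC)[:,:,::-1])
E
```

```text
-0.012 [ 0.5878 -0.0265] 213.8862745098039 [-0.0104  0.2765  5.6553] [[321.2755 365.152 ]]
-0.01 [ 0.5884 -0.0264] 172.02745098039213 [-0.0093  0.3753  5.1112] [[321.5666 367.1762]]
-0.008 [ 0.5889 -0.0262] 133.03921568627453 [-0.0082  0.3076  4.5072] [[321.3672 369.103 ]]
-0.006 [ 0.5894 -0.026 ] 98.4078431372549 [-0.0073  0.28    4.0208] [[321.2833 371.3949]]
-0.004 [ 0.5899 -0.0259] 74.54901960784314 [-0.0062  0.3407  3.4681] [[321.4698 373.5782]]
-0.002 [ 0.5904 -0.0257] 70.2156862745098 [-0.0052  0.3305  2.942 ] [[321.4398 375.8985]]
0 [ 0.5909 -0.0256] 91.92941176470589 [-0.0043  0.3518  2.4734] [[321.5086 378.446 ]]
```

View pics/w3c.png

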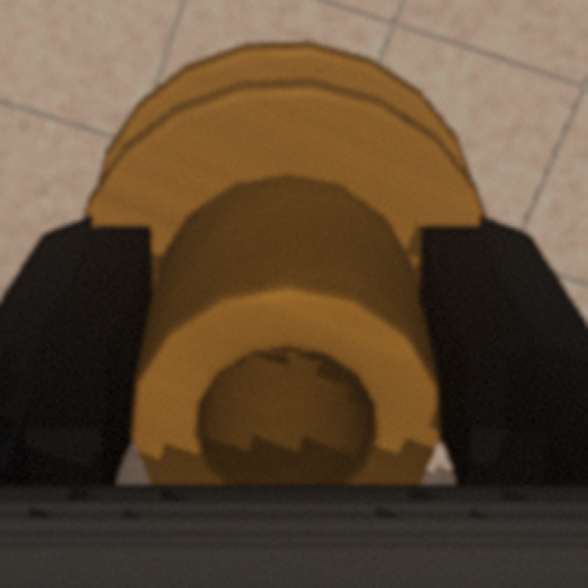

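View pics/s3.png

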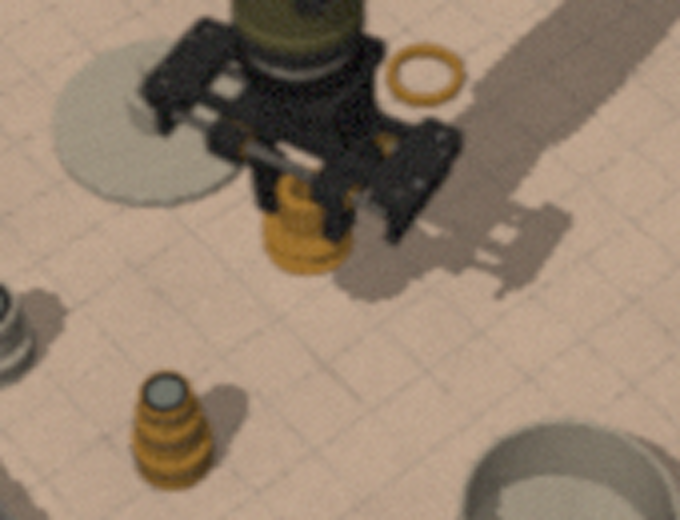

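```bash
python3 - <<'E'
from h import *
from scipy.optimize import least_squares
np.set_printoptions(precision=4,suppress=True)
s=get_state();cp=camera_params('wrist');Rt=R.from_quat(s['eef_rot'])
obs=[(.030,.005,220+42/2.8),(.030,.023,220+84/2.8),(.018,.023,220+177/2.8),(.018,.056,220+290/2.8),(.010,.056,220+348/2.8)]
def pred(p):
    dz,tilt,h=p; out=[]
    for r,z,_ in obs:
        # tool coords: x down; spool axis up=-x ; pivot at TCP height (spool z=.0414)
        P=np.array([[-(z-.0414),r*np.sin(a),-r*np.cos(a)] for a in np.linspace(-.6,.6,41)])
        P=R.from_euler('y',tilt).apply(P)+[h,0,dz]
        q=proj('wrist',Rt.apply(P)+s['tool_pos'],cp); out.append(q[:,1].min())
    return np.array(out)
f=lambda p:pred(p)-[o[2] for o in obs]
print('zero',f([0,0,0]))
for fix in (0,1):
    if fix: r=least_squares(lambda p:f([p[0],0,p[1]]),[0,0])
    else: r=least_squares(f,[0,0,0],x_scale=[.001,.02,.001])
    print(r.x,r.fun)
r=least_squares(lambda p:f([p[0],p[1],0]),[0,0],x_scale=[.001,.02]);print('h=0',r.x,r.fun)
E
```

```text
zero [-2.1111 -2.873  -5.5731 -3.3885 -0.6427]
[ 0.0021 -0.0019  0.0021] [ 1.3366  0.6162 -2.6417 -0.8039  1.4579]
[0.0022 0.0024] [ 1.3109  0.652  -2.6773 -0.7562  1.4279]
h=0 [ 0.0011 -0.0134] [ 1.3898  0.307  -2.449  -1.0332  1.7642]
```

The spool sits upright in the grip with no meaningful tilt, about 1 mm towards tool +z. Carrying it to above the tin.

Emit:
{"name": "apply_moves", "arguments": {
  "delta_pos": [
    [-0.5, -2, -0.6],
    [-1, -5, -1.5],
    [-1, -9, -2.7],
    [-1, -13, -3.9],
    [-1, -17, -5.1],
    [-1, -20, -6.2],
    [-1, -22, -6.8],
    [-1, -23.2, -7.1],
    [-1, -23.2, -7.1],
    [-1, -23.2, -7.1]
  ],
  "yaw": [0, 0, 0, 0, 0, 0, 0, 0, 0, 0],
  "gripper": [20, 20, 20, 20, 20, 20, 20, 20, 20, 20],
  "force": 25
}}

```text
clock: 6.7
tool_pos: [0.5855, 0.2168, 0.1584]
eef_rot: [0.698, 0.114, -0.698, 0.116]
contact_force: [-1.0, 0.2, -1.8]
opening: 0.411
```

```bash
python3 - <<'E'
from h import *
np.set_printoptions(precision=4,suppress=True)
s,cp,im=wrist('w4.png')
print(s['tool_pos'],s['contact_force'],s['opening'],s['q'],s['qd'])
for t,z in ((.065,.072),(.069,.072)):
    P=np.array([[.585+t*np.cos(a),.2176+t*np.sin(a),z] for a in A])
    q=proj('wrist',P,cp); im=im.copy()
    for u in q: cv2.circle(im,tuple(int(v) for v in np.round(u)),1,(255,0,0),-1)
cv2.imwrite('pics/w4o.png',im[:,:,::-1])
E
```

```text
[0.5855 0.2168 0.1584] [-0.9679  0.1832 -1.7545] 0.4108286245875312 [-0.4012  0.8028 -0.0515  1.6546  0.0623  0.6865 -1.7294] [ 0.0388 -0.0111  0.0351  0.0115  0.0073  0.0011 -0.0014]
```

View pics/w4o.png

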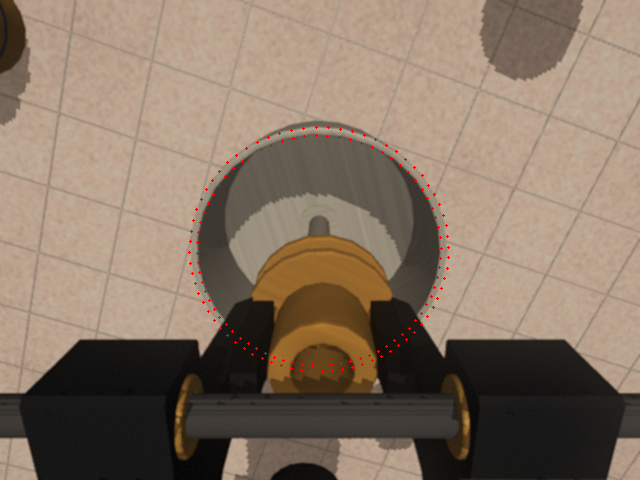

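```bash
python3 - <<'E'
from h import *
im=cv2.imread('pics/w4.png')
cv2.imwrite('pics/w4c.png',cv2.resize(im[110:310,180:460],None,fx=2.8,fy=2.8,interpolation=cv2.INTER_CUBIC))
E
```

```text
(no output)
```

View pics/w4c.png

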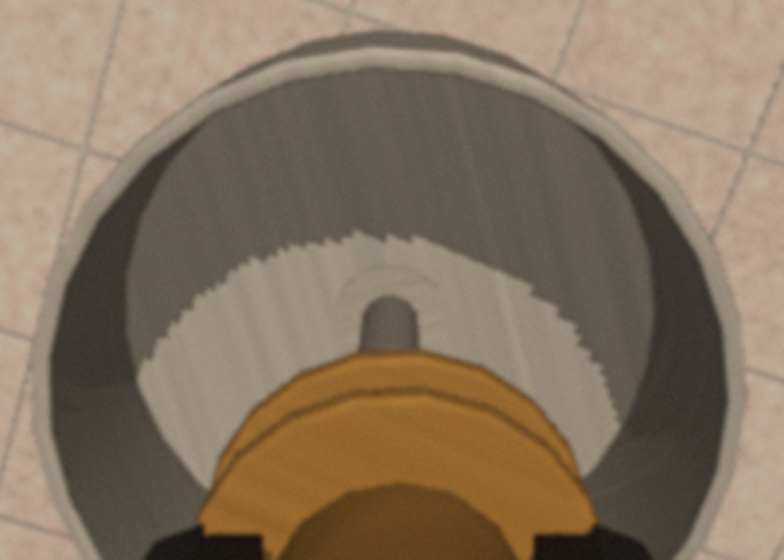

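```bash
python3 - <<'E'
from h import *
np.set_printoptions(precision=2,suppress=True)
s=get_state();cp=camera_params('wrist')
for t in (.069,.065):
    P=np.array([[.585+t*np.cos(a),.2176+t*np.sin(a),.072] for a in np.linspace(0,6.283,720)])
    q=proj('wrist',P,cp); print(t,'L',q[:,0].min(),'R',q[:,0].max(),'T',q[:,1].min())
# post: base circle top row, post line columns
print('post axis',proj('wrist',np.array([[.585,.2176,z] for z in(.004,.02,.04,.054)]),cp))
P=np.array([[.585+.007*np.cos(a),.2176+.007*np.sin(a),.004] for a in A]);print('postbase top',proj('wrist',P,cp)[:,1].min())
print('tcp axis',proj('wrist',np.array([[*s['tool_pos'][:2],z] for z in(.004,.02,.04,.054)]),cp))
print(s['tool_pos'])
E
```

```text
0.069 L 186.18581513747029 R 444.7475334898036 T 126.89150274721226
0.065 L 193.7557626442964 R 437.2153796592406 T 135.3170306398094
post axis [[316.67 225.34]
 [316.47 232.02]
 [316.18 241.47]
 [315.96 248.94]]
postbase top 215.44135843164497
tcp axis [[320.48 225.06]
 [320.49 231.73]
 [320.49 241.16]
 [320.5  248.61]]
[0.59 0.22 0.16]
```

```bash
python3 - <<'E'
from h import *
np.set_printoptions(precision=4,suppress=True)
s,cp,im=wrist('w5.png')
print(s['tool_pos'],s['qd'])
for t in (.069,.065):
    P=np.array([[.585+t*np.cos(a),.2176+t*np.sin(a),.072] for a in np.linspace(0,6.283,720)])
    q=proj('wrist',P,cp); print(t,'L',q[:,0].min(),'R',q[:,0].max(),'T',q[:,1].min())
print('post axis',proj('wrist',np.array([[.585,.2176,z] for z in(.004,.054)]),cp))
print('tcp axis',proj('wrist',np.array([[*s['tool_pos'][:2],z] for z in(.004,.054)]),cp))
cv2.imwrite('pics/w5c.png',cv2.resize(im[110:310,180:460],None,fx=2.8,fy=2.8,interpolation=cv2.INTER_CUBIC)[:,:,::-1])
E
```

```text
[0.586  0.2152 0.1587] [ 0.0231 -0.0092  0.0148  0.0024  0.001   0.0023 -0.001 ]
0.069 L 186.18581513747029 R 444.7475334898036 T 126.89150274721226
0.065 L 193.7557626442964 R 437.2153796592406 T 135.3170306398094
post axis [[316.6697 225.3397]
 [315.957  248.937 ]]
tcp axis [[320.4804 225.0626]
 [320.4971 248.6118]]
```

View pics/w5c.png

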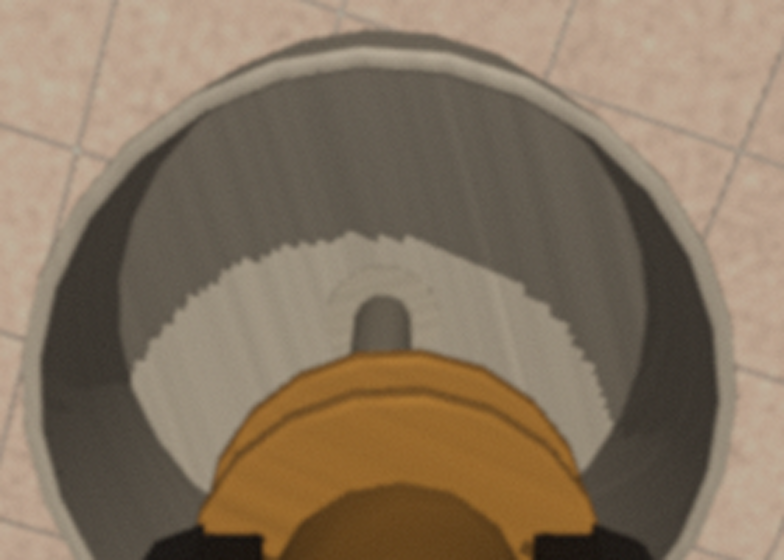

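```bash
python3 - <<'E'
from h import *
np.set_printoptions(precision=4,suppress=True)
s=get_state(); print(s['tool_pos'],s['qd'],totool(np.array([.5863,.2185,.125])-s['tool_pos'],s))
E
```

```text
[0.5863 0.2147 0.1589] [ 0.0104 -0.007   0.0005 -0.0027 -0.0038 -0.0014 -0.0021] [ 3.3914 -0.3768 -0.1201]
```

Emit:
{"name": "apply_moves", "arguments": {
  "delta_pos": [
    [1, -0.38, -0.12],
    [2, -0.38, -0.12],
    [3, -0.38, -0.12],
    [3.4, -0.38, -0.12],
    [3.4, -0.38, -0.12],
    [3.4, -0.38, -0.12],
    [3.4, -0.38, -0.12],
    [3.4, -0.38, -0.12]
  ],
  "yaw": [0, 0, 0, 0, 0, 0, 0, 0],
  "gripper": [20, 20, 20, 20, 20, 20, 20, 20],
  "force": 25
}}

```text
clock: 7.47
tool_pos: [0.5867, 0.2187, 0.1253]
eef_rot: [0.699, 0.113, -0.697, 0.115]
contact_force: [0.5, 0.3, -1.3]
opening: 0.41
```

```bash
python3 - <<'E'
from h import *
np.set_printoptions(precision=4,suppress=True)
s,cp,im=wrist('w6.png'); print(s['tool_pos'],s['qd'],s['contact_force'],R.from_quat(s['eef_rot']).as_matrix()[:,0])
for t in (.069,.065):
    P=np.array([[.585+t*np.cos(a),.2176+t*np.sin(a),.072] for a in np.linspace(0,6.283,720)])
    q=proj('wrist',P,cp); print(t,'L',q[:,0].min(),'R',q[:,0].max(),'T',q[:,1].min())
cv2.imwrite('pics/w6c.png',cv2.resize(im[60:340,140:500],None,fx=2.2,fy=2.1,interpolation=cv2.INTER_CUBIC)[:,:,::-1])
s=get_state(); print(s['tool_pos'],s['qd'])
E
```

```text
[0.5867 0.2187 0.1253] [-0.0024 -0.0026  0.0001  0.0012 -0.     -0.0005 -0.0001] [ 0.5226  0.2516 -1.2741] [ 0.0022 -0.0029 -1.    ]
0.069 L 171.85521691426587 R 471.0178918326255 T 135.70691357097175
0.065 L 180.6317939218301 R 462.2766275378628 T 145.5232638991514
[0.5866 0.2187 0.1254] [ 0.0014 -0.0009  0.0007  0.002  -0.0006  0.0011 -0.001 ]
```

View pics/w6c.png

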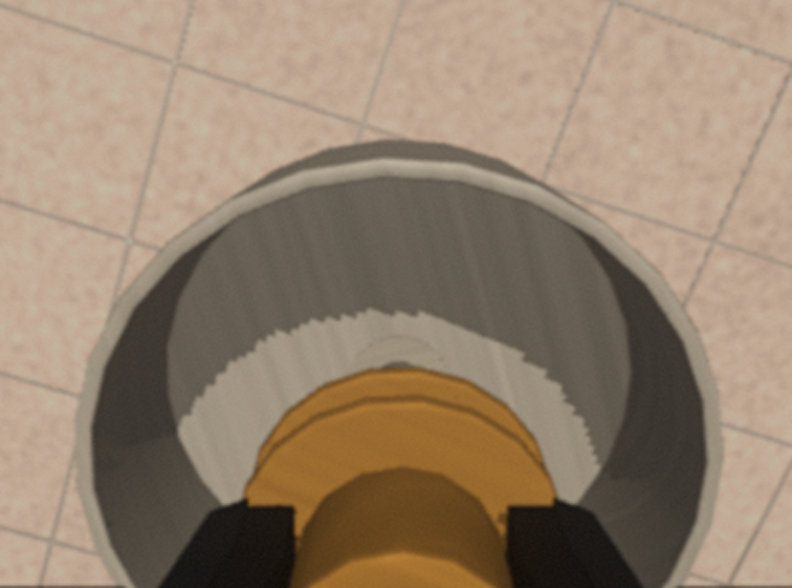

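Emit:
{"name": "apply_moves", "arguments": {
  "delta_pos": [
    [1, 0, 0],
    [2, 0, 0],
    [2.8, 0, 0],
    [3.5, 0, 0],
    [4.2, 0, 0],
    [4.9, 0, 0],
    [5.5, 0, 0],
    [6, 0, 0],
    [6, 0, 0],
    [6, 0, 0]
  ],
  "yaw": [0, 0, 0, 0, 0, 0, 0, 0, 0, 0],
  "gripper": [20, 20, 20, 20, 20, 20, 20, 20, 20, 20],
  "force": 25
}}

```text
clock: 8.35
tool_pos: [0.5867, 0.2185, 0.0651]
eef_rot: [0.698, 0.113, -0.697, 0.115]
contact_force: [0.2, -0.3, -2.2]
opening: 0.407
```

Emit:
{"name": "apply_moves", "arguments": {
  "delta_pos": [
    [0.4, 0, 0],
    [0.8, 0, 0],
    [1.2, 0, 0],
    [1.5, 0, 0],
    [1.7, 0, 0],
    [1.8, 0, 0],
    [1.9, 0, 0],
    [1.9, 0, 0]
  ],
  "yaw": [0, 0, 0, 0, 0, 0, 0, 0],
  "gripper": [20, 20, 20, 20, 20, 20, 20, 20],
  "force": 25
}}

```text
clock: 9.02
tool_pos: [0.5867, 0.2184, 0.046]
eef_rot: [0.698, 0.113, -0.697, 0.115]
contact_force: [0.5, -0.3, -1.4]
opening: 0.405
```

Emit:
{"name": "apply_moves", "arguments": {
  "delta_pos": [
    [0.05, 0, 0],
    [0.1, 0, 0],
    [0.1, 0, 0],
    [0.1, 0, 0]
  ],
  "yaw": [0, 0, 0, 0],
  "gripper": [20, 20, 20, 20],
  "force": 25
}}

```text
clock: 9.35
tool_pos: [0.5867, 0.2184, 0.0454]
eef_rot: [0.698, 0.113, -0.697, 0.115]
contact_force: [-1.3, 0.2, 3.5]
opening: 0.41
```

The wrist force rose at TCP z 0.0454, which is the expected seated height. Releasing.

Emit:
{"name": "apply_moves", "arguments": {
  "delta_pos": [
    [0, 0, 0],
    [0, 0, 0],
    [0, 0, 0],
    [0, 0, 0],
    [0, 0, 0],
    [-1, 0, 0],
    [-3, 0, 0],
    [-6, 0, 0],
    [-10, 0, 0],
    [-13.5, 0, 0]
  ],
  "yaw": [0, 0, 0, 0, 0, 0, 0, 0, 0, 0],
  "gripper": [46, 50, 55, 60, 60, 60, 60, 60, 60, 60]
}}

```text
clock: 10.18
tool_pos: [0.5863, 0.2187, 0.1827]
eef_rot: [0.698, 0.113, -0.697, 0.115]
contact_force: [0.4, -0.5, 0.6]
opening: 0.601
```

```bash
python3 - <<'E'
from h import *
np.set_printoptions(precision=4,suppress=True)
s,cp,im=wrist('w7.png'); print(s['tool_pos'],s['contact_force'],s['q'])
for r in spot_point('spool_center','wrist')[:2]: print(r, on_z('wrist',r['pixel'],.032,cp))
print(totool(np.array([.5604,-.246,.20])-s['tool_pos'],s))
E
```

```text
[0.5863 0.2187 0.1827] [ 0.3788 -0.5484  0.5621] [-0.4041  0.7711 -0.0515  1.6344  0.0588  0.737  -1.7322]
{'pixel': [317.6, 227.7], 'score': 0.62} [0.5852 0.2204 0.032 ]
[-1.5959 43.2509 17.2099]
```

View pics/w7.png

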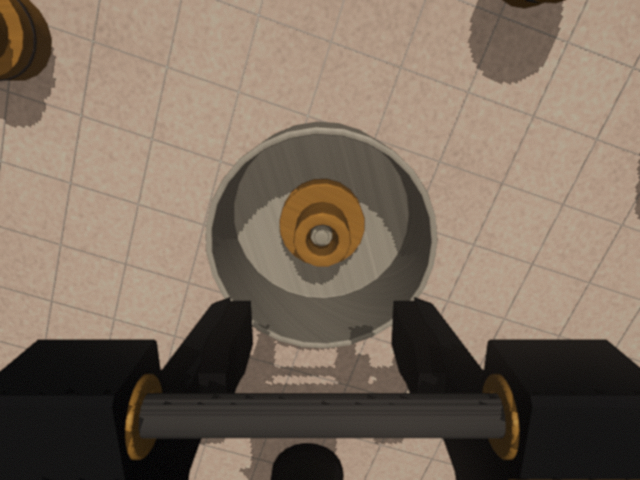

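The spool is seated, with the post showing inside its hole at (321,237). Now to the lids.

Emit:
{"name": "apply_moves", "arguments": {
  "delta_pos": [
    [-1.6, 3, 1.2],
    [-1.6, 7, 2.8],
    [-1.6, 11, 4.4],
    [-1.6, 15, 6],
    [-1.6, 19, 7.6],
    [-1.6, 23, 9.2],
    [-1.6, 27, 10.8],
    [-1.6, 31, 12.4],
    [-1.6, 34, 13.6],
    [-1.6, 37, 14.8]
  ],
  "yaw": [0, 0, 0, 0, 0, 0, 0, 0, 0, 0],
  "gripper": [60, 60, 60, 60, 60, 60, 60, 60, 60, 60]
}}

```text
clock: 11.12
tool_pos: [0.5659, -0.1818, 0.2023]
eef_rot: [0.703, 0.112, -0.693, 0.113]
contact_force: [0.1, -0.7, -0.0]
opening: 0.6
```

```bash
python3 - <<'E'
from h import *
np.set_printoptions(precision=4,suppress=True)
s=get_state(); print(s['tool_pos'],totool(np.array([.5604,-.246,.20])-s['tool_pos'],s))
E
```

```text
[ 0.5659 -0.1818  0.2023] [0.2206 5.9209 2.5404]
```

```bash
python3 - <<'E'
from h import *
np.set_printoptions(precision=4,suppress=True)
s=get_state(); print(s['tool_pos'],s['qd'],R.from_quat(s['eef_rot']).as_matrix()[:,0])
s=snapshot('top');s=get_state(); print(s['tool_pos'],s['qd'],R.from_quat(s['eef_rot']).as_matrix()[:,0])
E
```

```text
[ 0.5659 -0.1818  0.2023] [ 0.686   0.1103 -0.1    -0.2753  0.0471  0.1746  0.5996] [ 0.0131  0.0002 -0.9999]
[ 0.5645 -0.1908  0.2022] [-0.055  -0.0112  0.0322  0.0344 -0.0035 -0.0186 -0.1192] [ 0.0125 -0.0067 -0.9999]
```

```bash
python3 - <<'E'
from h import *
np.set_printoptions(precision=4,suppress=True)
for i in range(4):
    snapshot('top');s=get_state(); print(s['tool_pos'],np.abs(s['qd']).max(),R.from_quat(s['eef_rot']).as_matrix()[:,0])
print(totool(np.array([.5604,-.246,.20])-s['tool_pos'],s))
E
```

```text
[ 0.565  -0.1867  0.2021] 0.0883141985470286 [ 0.0126 -0.0039 -0.9999]
[ 0.5659 -0.1819  0.2021] 0.07439177957684445 [ 0.0131 -0.0002 -0.9999]
[ 0.5666 -0.1785  0.2021] 0.04795565297613246 [ 0.0135  0.0022 -0.9999]
[ 0.5671 -0.1765  0.2022] 0.031443025191021434 [ 0.0137  0.0033 -0.9999]
[0.1839 6.3813 2.8424]
```

Emit:
{"name": "apply_moves", "arguments": {
  "delta_pos": [
    [0.2, 2, 1],
    [0.2, 4, 2],
    [0.2, 6, 2.6],
    [0.2, 6.38, 2.84],
    [0.2, 6.38, 2.84],
    [0.2, 6.38, 2.84],
    [0.2, 6.38, 2.84],
    [0.2, 6.38, 2.84]
  ],
  "yaw": [0, 0, 0, 0, 0, 0, 0, 0],
  "gripper": [60, 60, 60, 60, 60, 60, 60, 60]
}}

```text
clock: 12.03
tool_pos: [0.561, -0.2435, 0.1999]
eef_rot: [0.703, 0.116, -0.693, 0.114]
contact_force: [0.4, 0.2, -0.6]
opening: 0.595
```

```bash
python3 - <<'E'
from h import *
np.set_printoptions(precision=4,suppress=True)
s,cp,im=wrist('w8.png'); print(s['tool_pos'],s['qd'],R.from_quat(s['eef_rot']).as_matrix()[:,0],s['q'])
print('knob axis pred', proj('wrist',np.array([[.5604,-.246,z] for z in (.01,.044,.074)]),cp))
for t in('knob','collar','cover'):
    for r in spot_point(t,'wrist')[:2]: print(t,r)
s=get_state(); print(s['tool_pos'],s['qd'],R.from_quat(s['eef_rot']).as_matrix()[:,0])
E
```

```text
[ 0.561  -0.2435  0.1999] [ 0.0066  0.0004  0.0102 -0.0031  0.0009  0.0007  0.0007] [ 0.0138  0.0047 -0.9999] [ 0.4239  0.7298 -0.1504  1.6724  0.1359  0.738  -1.0326]
knob axis pred [[324.142  217.8017]
 [324.3777 229.6474]
 [324.6329 242.4704]]
knob {'pixel': [321.4, 235.3], 'score': 0.65}
collar {'pixel': [326.3, 227.3], 'score': 0.88}
cover {'pixel': [323.3, 214.1], 'score': 0.87}
cover {'pixel': [403.6, 467.5], 'score': 0.64}
[ 0.5606 -0.2453  0.1999] [ 0.0058  0.0011  0.0061 -0.0003 -0.0004  0.0005  0.0014] [ 0.0136  0.0036 -0.9999]
```

View pics/w8.png

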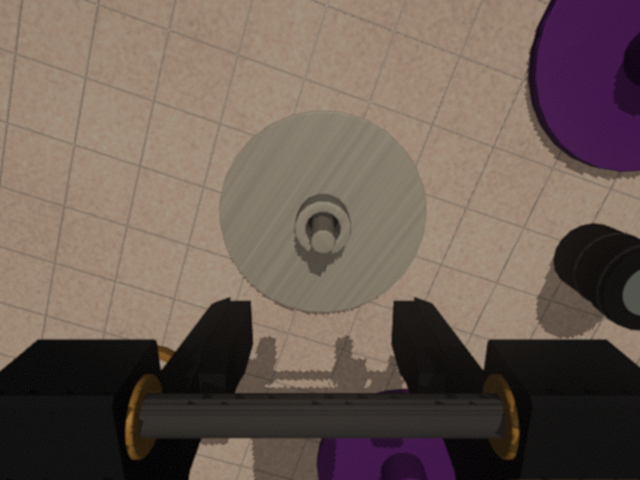

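Emit:
{"name": "apply_moves", "arguments": {
  "delta_pos": [
    [2, 0, 0],
    [4, 0, 0],
    [6.5, 0, 0],
    [7.5, 0, 0],
    [7.5, 0, 0],
    [7.5, 0, 0],
    [7.5, 0, 0],
    [7.5, 0, 0]
  ],
  "yaw": [0, 0, 0, 0, 0, 0, 0, 0],
  "gripper": [50, 50, 50, 50, 50, 50, 50, 50]
}}

```text
clock: 12.9
tool_pos: [0.5626, -0.2453, 0.1264]
eef_rot: [0.704, 0.114, -0.692, 0.114]
contact_force: [1.1, -0.1, 0.2]
opening: 0.502
```

```bash
python3 - <<'E'
from h import *
np.set_printoptions(precision=4,suppress=True)
s,cp,im=wrist('w9.png'); print(s['tool_pos'],s['qd'],R.from_quat(s['eef_rot']).as_matrix())
print('knob axis pred', proj('wrist',np.array([[.5604,-.246,z] for z in (.01,.044,.074)]),cp))
Rt=R.from_quat(s['eef_rot'])
print('tool axis', [(z,proj('wrist',(s['tool_pos']+Rt.apply([1,0,0])*(s['tool_pos'][2]-z))[None],cp)) for z in (.044,.06,.074)])
for r in silhouettes('cover','wrist')[:1]: print(r['bbox'],fit('wrist',cp,r['mask'],(.5604,-.246),.010,COVER))
cv2.imwrite('pics/w9c.png',cv2.resize(im[120:360,220:420],None,fx=2.5,fy=2.5,interpolation=cv2.INTER_CUBIC)[:,:,::-1])
E
```

```text
[ 0.5626 -0.2453  0.1264] [ 0.0008 -0.0005  0.0019  0.0034  0.0018 -0.0028 -0.0009] [[ 0.0162  0.3185 -0.9478]
 [ 0.0027 -0.9479 -0.3185]
 [-0.9999  0.0026 -0.0162]]
knob axis pred [[320.5313 248.9224]
 [320.4972 268.7308]
 [320.4578 291.5671]]
tool axis [(0.044, array([[321.051 , 262.2914]])), (0.06, array([[320.9848, 273.7897]])), (0.074, array([[320.9186, 285.2958]]))]
[582.7, 0.4, 56.8, 173.8] (array([ 0.1631, -0.1696]), np.float64(1.0))
```

View pics/w9c.png

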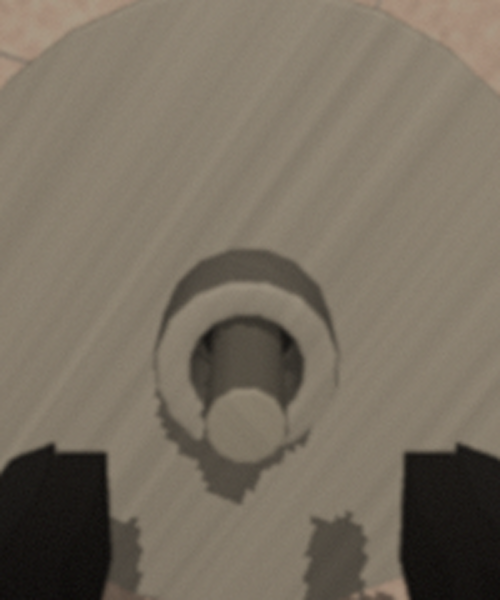

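Knob top is at about (318,290) and the tool axis projects to (321,285). Correcting by +2 mm in tool z and −1 mm in tool y, then descending to the knob.

Emit:
{"name": "apply_moves", "arguments": {
  "delta_pos": [
    [2, -0.1, 0.2],
    [4, -0.1, 0.2],
    [5.5, -0.1, 0.2],
    [6.2, -0.1, 0.2],
    [6.5, -0.1, 0.2],
    [6.5, -0.1, 0.2],
    [6.5, -0.1, 0.2],
    [6.5, -0.1, 0.2]
  ],
  "yaw": [0, 0, 0, 0, 0, 0, 0, 0],
  "gripper": [50, 50, 50, 50, 50, 50, 50, 50]
}}

```text
clock: 13.67
tool_pos: [0.5618, -0.2451, 0.0621]
eef_rot: [0.704, 0.114, -0.692, 0.114]
contact_force: [0.8, 0.6, -1.0]
opening: 0.498
```

```bash
python3 - <<'E'
from h import *
np.set_printoptions(precision=4,suppress=True)
s,cp,im=wrist('w10.png'); print(s['tool_pos'],s['qd'],R.from_quat(s['eef_rot']).as_matrix()[:,0])
Rt=R.from_quat(s['eef_rot'])
print('tool axis', [(z,proj('wrist',(s['tool_pos']+Rt.apply([1,0,0])*(s['tool_pos'][2]-z))[None],cp)) for z in (.044,.06,.074)])
cv2.imwrite('pics/w10c.png',cv2.resize(im[180:420,200:440],None,fx=2.4,fy=2.4,interpolation=cv2.INTER_CUBIC)[:,:,::-1])
E
```

```text
[ 0.5618 -0.2451  0.0621] [ 0.0004 -0.0005  0.0007  0.0019  0.0009 -0.0011  0.0009] [ 0.0175  0.0022 -0.9998]
tool axis [(0.044, array([[320.6991, 321.2397]])), (0.06, array([[320.5716, 343.3365]])), (0.074, array([[320.437 , 366.6812]]))]
```

View pics/w10c.png

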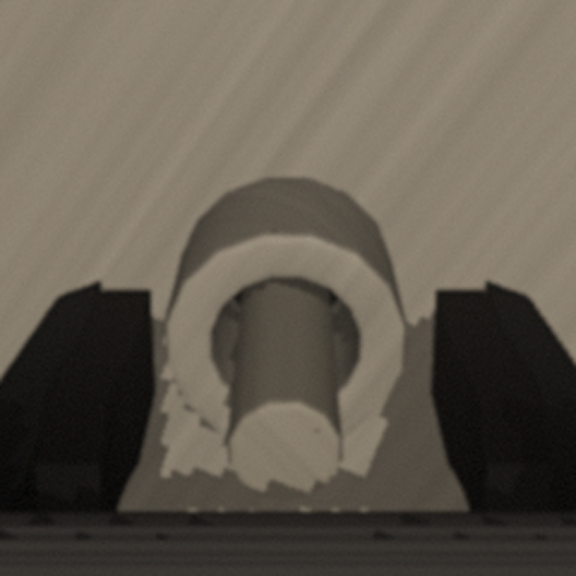

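Emit:
{"name": "apply_moves", "arguments": {
  "delta_pos": [
    [0, 0, 0],
    [0, 0, 0],
    [0, 0, 0],
    [0, 0, 0],
    [0, 0, 0],
    [0, 0, 0],
    [0, 0, 0],
    [0, 0, 0]
  ],
  "yaw": [0, 0, 0, 0, 0, 0, 0, 0],
  "gripper": [30, 20, 5, 5, 5, 5, 5, 5],
  "force": 40
}}

```text
clock: 14.38
tool_pos: [0.5616, -0.2445, 0.0622]
eef_rot: [0.704, 0.114, -0.692, 0.114]
contact_force: [-1.1, 2.5, 5.1]
opening: 0.169
```

Emit:
{"name": "apply_moves", "arguments": {
  "delta_pos": [
    [-0.4, 0, 0],
    [-1, 0, 0],
    [-1.8, 0, 0],
    [-2.8, 0, 0],
    [-4, 0, 0],
    [-6, 0, 0],
    [-8, 0, 0],
    [-10, 0, 0],
    [-11, 0, 0],
    [-11, 0, 0]
  ],
  "yaw": [0, 0, 0, 0, 0, 0, 0, 0, 0, 0],
  "gripper": [5, 5, 5, 5, 5, 5, 5, 5, 5, 5],
  "force": 40
}}

```text
clock: 15.22
tool_pos: [0.5614, -0.2457, 0.1754]
eef_rot: [0.706, 0.113, -0.69, 0.115]
contact_force: [0.9, -0.1, -4.5]
opening: 0.168
```

```bash
python3 - <<'E'
from h import *
np.set_printoptions(precision=4,suppress=True)
s,cp,im=wrist('w11.png'); print(s['tool_pos'],s['qd'],R.from_quat(s['eef_rot']).as_matrix()[:,0],s['contact_force'],s['opening'])
sn=snapshot('scene'); cv2.imwrite('pics/s11.png',cv2.resize(sn[110:260,180:380],None,fx=3.5,fy=3.5,interpolation=cv2.INTER_CUBIC)[:,:,::-1])
s=get_state();print(totool(np.array([.585,.2176,.175])-s['tool_pos'],s))
E
```

```text
[ 0.5614 -0.2457  0.1754] [-0.005   0.0513  0.0047  0.0328  0.0036 -0.0414 -0.0045] [ 0.0225  0.0007 -0.9997] [ 0.8529 -0.1277 -4.4929] 0.16758974172196942
[ -0.1018 -43.0258 -17.1527]
```

View pics/w11.png

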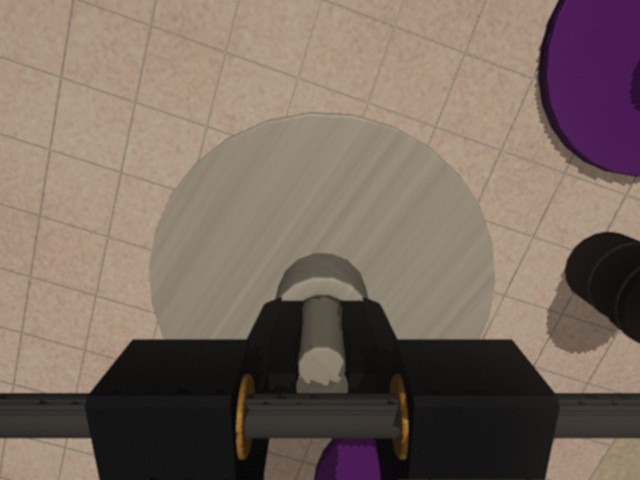

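View pics/s11.png

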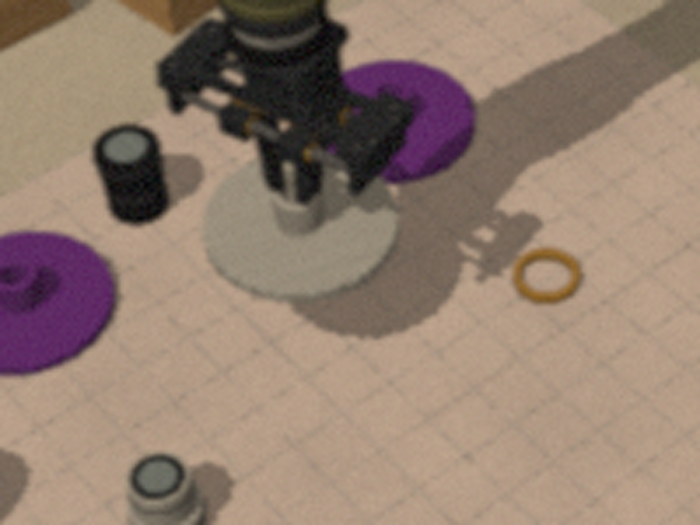

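Both lids are off the table together and held firmly. Carrying them to the tin.

Emit:
{"name": "apply_moves", "arguments": {
  "delta_pos": [
    [-0.2, -1.5, -0.6],
    [-0.3, -4, -1.6],
    [-0.3, -7, -2.8],
    [-0.3, -10, -4],
    [-0.3, -13, -5.2],
    [-0.3, -16, -6.4],
    [-0.3, -19, -7.6],
    [-0.3, -21, -8.4],
    [-0.3, -22, -8.8],
    [-0.3, -22, -8.8]
  ],
  "yaw": [0, 0, 0, 0, 0, 0, 0, 0, 0, 0],
  "gripper": [5, 5, 5, 5, 5, 5, 5, 5, 5, 5],
  "force": 40
}}

```text
clock: 16.15
tool_pos: [0.5723, -0.0045, 0.1751]
eef_rot: [0.703, 0.117, -0.692, 0.115]
contact_force: [0.8, -0.8, -4.7]
opening: 0.166
```

```bash
python3 - <<'E'
from h import *
np.set_printoptions(precision=4,suppress=True)
s=get_state();print(s['tool_pos'],s['qd'],R.from_quat(s['eef_rot']).as_matrix()[:,0],totool(np.array([.585,.2176,.18])-s['tool_pos'],s))
E
```

```text
[ 0.5723 -0.0045  0.1751] [ 0.0611 -0.0062  0.0588 -0.0024  0.0215  0.0072  0.0258] [ 0.0151  0.005  -0.9999] [ -0.3598 -20.599   -8.3996]
```

Emit:
{"name": "apply_moves", "arguments": {
  "delta_pos": [
    [-0.1, -1.5, -0.6],
    [-0.2, -4, -1.6],
    [-0.3, -7, -2.8],
    [-0.3, -10, -4],
    [-0.3, -13, -5.2],
    [-0.3, -16, -6.4],
    [-0.3, -18.5, -7.5],
    [-0.3, -20, -8.2],
    [-0.3, -20.6, -8.4],
    [-0.3, -20.6, -8.4]
  ],
  "yaw": [0, 0, 0, 0, 0, 0, 0, 0, 0, 0],
  "gripper": [5, 5, 5, 5, 5, 5, 5, 5, 5, 5],
  "force": 40
}}

```text
clock: 16.98
tool_pos: [0.5851, 0.2173, 0.1787]
eef_rot: [0.703, 0.117, -0.692, 0.116]
contact_force: [-0.5, -0.7, -5.2]
opening: 0.17
```

```bash
python3 - <<'E'
from h import *
np.set_printoptions(precision=4,suppress=True)
snapshot('top');snapshot('top')
s,cp,im=wrist('w12.png');
print(s['tool_pos'],s['qd'],R.from_quat(s['eef_rot']).as_matrix(),s['q'],s['contact_force'])
Rt=R.from_quat(s['eef_rot'])
print('tool axis', [(z,proj('wrist',(s['tool_pos']+Rt.apply([1,0,0])*(s['tool_pos'][2]-z))[None],cp)) for z in (.072,.15,.187)])
for t in (.069,):
    P=np.array([[.585+t*np.cos(a),.2176+t*np.sin(a),.072] for a in np.linspace(0,6.283,720)])
    q=proj('wrist',P,cp); print('rim',q[:,0].min(),q[:,0].max(),q[:,1].min())
z0=s['tool_pos'][2]-.0622
P=np.array([[.079*np.cos(a),.079*np.sin(a),0] for a in np.linspace(0,6.283,720)])+s['tool_pos']+[0,0,-.0622+.014]
q=proj('wrist',P,cp); print('cover edge if level, axis under TCP',q[:,0].min(),q[:,0].max(),q[:,1].min())
E
```

```text
[0.5852 0.2138 0.1788] [ 0.0136 -0.0059  0.0095  0.0063 -0.0007  0.     -0.0024] [[ 0.0141  0.3207 -0.9471]
 [ 0.0014 -0.9472 -0.3207]
 [-0.9999  0.0032 -0.0138]] [-0.4081  0.7684 -0.0331  1.6594  0.0428  0.7011 -1.7086] [ 0.075  -0.9774 -5.1519]
tool axis [(0.072, array([[321.0721, 247.4098]])), (0.15, array([[320.7044, 308.5421]])), (0.187, array([[320.3949, 360.019 ]]))]
rim 194.86991407603804 433.3301461593909 125.2943780308684
cover edge if level, axis under TCP 144.08093486341315 496.4692431265434 107.32592001306577
```

View pics/w12.png

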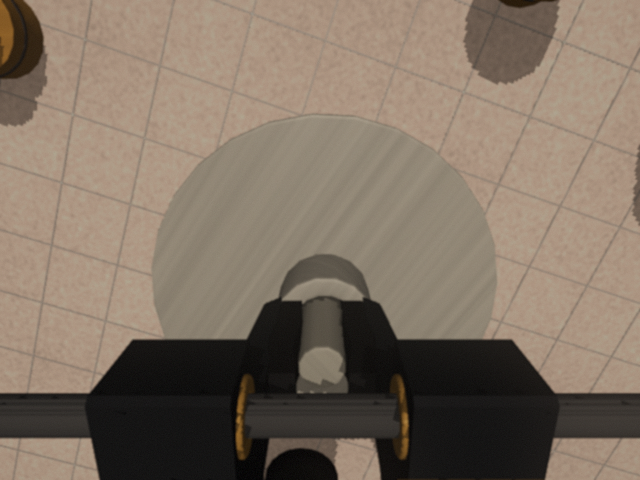

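```bash
python3 - <<'E'
from h import *
np.set_printoptions(precision=4,suppress=True)
snapshot('top')
s,cp,im=wrist('w13.png');print(s['tool_pos'],np.abs(s['qd']).max())
Rt=R.from_quat(s['eef_rot'])
c=im[240:400,240:400].copy()
c=cv2.resize(c,None,fx=3.6,fy=3.6,interpolation=cv2.INTER_CUBIC)
# predicted knob top circle (tool axis aligned / on TCP)
for dz,col in ((0,(255,0,0)),(.002,(0,255,0))):
    P=np.array([[-.0118,.008*np.sin(a),.008*np.cos(a)+dz] for a in A]); q=proj('wrist',Rt.apply(P)+s['tool_pos'],cp)
    for u in q:
        v=(u-240+.5)*3.6; cv2.circle(c,(int(v[0]),int(v[1])),1,col,-1)
cv2.imwrite('pics/w13c.png',c[:,:,::-1])
E
```

```text
[0.5854 0.2139 0.1792] 0.009418598683740372
```

View pics/w13c.png

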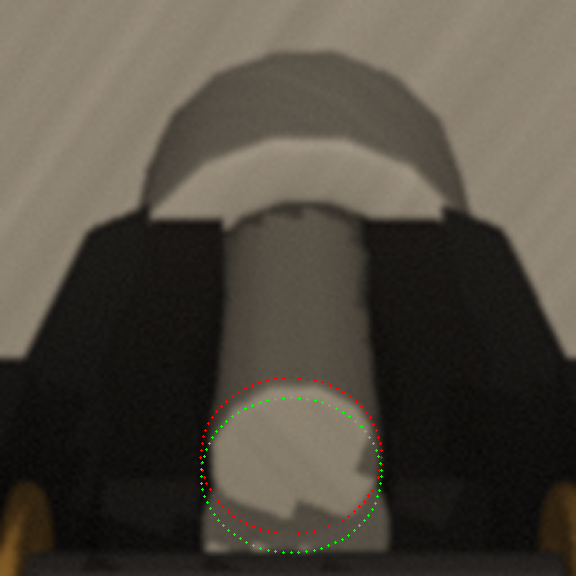

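```bash
python3 - <<'E'
from h import *
np.set_printoptions(precision=4,suppress=True)
s=get_state();print(s['tool_pos'],totool(np.array([.5858,.2179,.145])-s['tool_pos'],s))
E
```

```text
[0.5854 0.2144 0.1793] [ 3.4289 -0.3224 -0.0999]
```

Emit:
{"name": "apply_moves", "arguments": {
  "delta_pos": [
    [0, -0.15, -0.05],
    [0.5, -0.32, -0.1],
    [1.5, -0.32, -0.1],
    [2.5, -0.32, -0.1],
    [3.2, -0.32, -0.1],
    [3.43, -0.32, -0.1],
    [3.43, -0.32, -0.1],
    [3.43, -0.32, -0.1],
    [3.43, -0.32, -0.1]
  ],
  "yaw": [0, 0, 0, 0, 0, 0, 0, 0, 0],
  "gripper": [5, 5, 5, 5, 5, 5, 5, 5, 5],
  "force": 40
}}

```text
clock: 17.98
tool_pos: [0.5861, 0.2181, 0.1453]
eef_rot: [0.703, 0.115, -0.692, 0.115]
contact_force: [1.4, -0.6, -4.5]
opening: 0.168
```

```bash
python3 - <<'E'
from h import *
np.set_printoptions(precision=4,suppress=True)
s=get_state();print(s['tool_pos'],np.abs(s['qd']).max())
sn=snapshot('scene'); cv2.imwrite('pics/s14.png',cv2.resize(sn[200:350,290:450],None,fx=4,fy=4,interpolation=cv2.INTER_CUBIC)[:,:,::-1])
s=get_state();print(s['tool_pos'],np.abs(s['qd']).max(),R.from_quat(s['eef_rot']).as_matrix()[:,0],totool(np.array([.5858,.2179,.1282])-s['tool_pos'],s))
E
```

```text
[0.5861 0.2181 0.1453] 0.00430399759538198
[0.5862 0.2181 0.1454] 0.003632126041466197 [ 0.0158  0.0031 -0.9999] [1.7229 0.0012 0.0706]
```

View pics/s14.png

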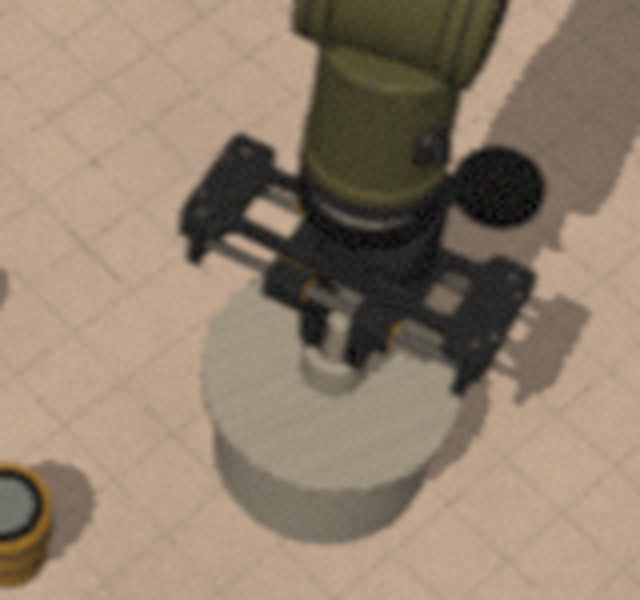

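The lids hang centred over the tin. Lowering slowly while watching the force.

Emit:
{"name": "apply_moves", "arguments": {
  "delta_pos": [
    [0.3, 0, 0.05],
    [0.6, 0, 0.05],
    [0.9, 0, 0.05],
    [1.15, 0, 0.05],
    [1.35, 0, 0.05],
    [1.35, 0, 0.05],
    [1.35, 0, 0.05]
  ],
  "yaw": [0, 0, 0, 0, 0, 0, 0],
  "gripper": [5, 5, 5, 5, 5, 5, 5],
  "force": 40
}}

```text
clock: 18.62
tool_pos: [0.5858, 0.2179, 0.1317]
eef_rot: [0.703, 0.115, -0.692, 0.115]
contact_force: [0.6, 0.5, -5.2]
opening: 0.167
```

No contact yet, so the plug is entering freely. Continuing in small steps.

Emit:
{"name": "apply_moves", "arguments": {
  "delta_pos": [
    [0.1, 0, 0],
    [0.2, 0, 0],
    [0.3, 0, 0],
    [0.33, 0, 0],
    [0.33, 0, 0],
    [0.33, 0, 0]
  ],
  "yaw": [0, 0, 0, 0, 0, 0],
  "gripper": [5, 5, 5, 5, 5, 5],
  "force": 40
}}

```text
clock: 19.12
tool_pos: [0.5859, 0.2179, 0.1284]
eef_rot: [0.703, 0.115, -0.692, 0.115]
contact_force: [-0.6, 0.7, -5.8]
opening: 0.169
```

Emit:
{"name": "apply_moves", "arguments": {
  "delta_pos": [
    [0.05, 0, 0],
    [0.1, 0, 0],
    [0.15, 0, 0],
    [0.15, 0, 0],
    [0.15, 0, 0]
  ],
  "yaw": [0, 0, 0, 0, 0],
  "gripper": [5, 5, 5, 5, 5],
  "force": 40
}}

```text
clock: 19.53
tool_pos: [0.586, 0.2178, 0.1282]
eef_rot: [0.703, 0.115, -0.692, 0.115]
contact_force: [-3.8, -1.5, 6.1]
opening: 0.166
```

Seated: force rose at TCP z 0.1282, as expected. Releasing gently and backing straight up.

Emit:
{"name": "apply_moves", "arguments": {
  "delta_pos": [
    [-0.05, 0, 0],
    [-0.05, 0, 0],
    [-0.05, 0, 0],
    [-0.05, 0, 0],
    [-0.05, 0, 0],
    [-0.05, 0, 0],
    [-0.05, 0, 0]
  ],
  "yaw": [0, 0, 0, 0, 0, 0, 0],
  "gripper": [20, 24, 30, 40, 60, 75, 75]
}}

```text
clock: 20.12
tool_pos: [0.586, 0.2179, 0.1286]
eef_rot: [0.703, 0.115, -0.692, 0.115]
contact_force: [-0.5, 0.4, -0.5]
opening: 0.582
```

Emit:
{"name": "apply_moves", "arguments": {
  "delta_pos": [
    [-0.5, 0, 0],
    [-1.5, 0, 0],
    [-3, 0, 0],
    [-5, 0, 0],
    [-6.5, 0, 0],
    [-6.5, 0, 0],
    [-6.5, 0, 0],
    [-6.5, 0, 0]
  ],
  "yaw": [0, 0, 0, 0, 0, 0, 0, 0],
  "gripper": [75, 75, 75, 75, 75, 75, 75, 75]
}}

```text
clock: 20.78
tool_pos: [0.5845, 0.2175, 0.1932]
eef_rot: [0.703, 0.115, -0.692, 0.115]
contact_force: [0.5, -1.0, -0.1]
opening: 0.751
```

```bash
python3 - <<'E'
from h import *
np.set_printoptions(precision=4,suppress=True)
s,cp,im=wrist('w15.png'); print(s['tool_pos'],np.abs(s['qd']).max(),s['contact_force'],R.from_quat(s['eef_rot']).as_matrix()[:,0])
sn=snapshot('scene'); cv2.imwrite('pics/s15.png',cv2.resize(sn[200:350,290:450],None,fx=4,fy=4,interpolation=cv2.INTER_CUBIC)[:,:,::-1])
Rt=R.from_quat(s['eef_rot'])
for z in (.110,.140): print('tool axis',proj('wrist',(s['tool_pos']+Rt.apply([1,0,0])*(s['tool_pos'][2]-z))[None],cp))
for r in silhouettes('cover','wrist')[:2]: print(r['score'],r['bbox'],fit('wrist',cp,r['mask'],(.585,.2176),.076,COVER))
E
```

```text
[0.5845 0.2175 0.1932] 0.0165865280872053 [ 0.4609 -1.0183 -0.1112] [ 0.0151  0.0028 -0.9999]
tool axis [[320.9327 261.7561]]
tool axis [[320.7886 284.5867]]
0.79 [188.4, 109.2, 265.9, 256.0] (array([0.5843, 0.216 ]), np.float64(0.07750278473133594))
```

View pics/w15.png

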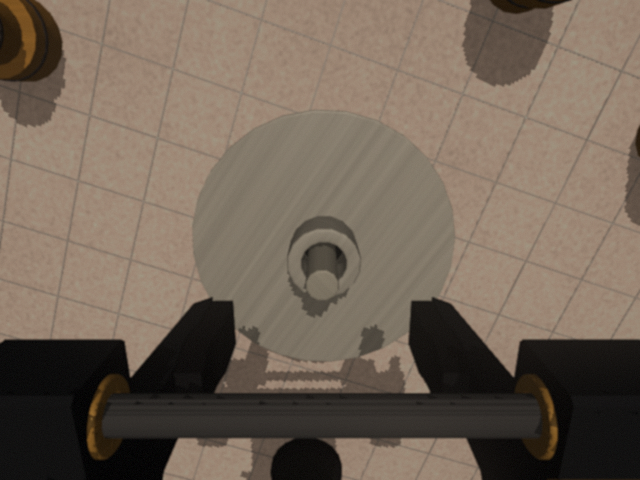

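View pics/s15.png

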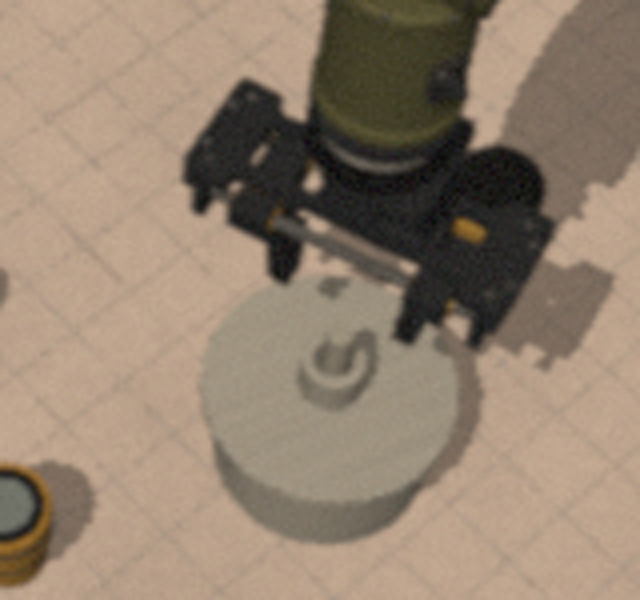

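Lids are seated level on the tin. Zooming in on the collar and knob to align.

```bash
python3 - <<'E'
from h import *
im=cv2.imread('pics/w15.png')
cv2.imwrite('pics/w15c.png',cv2.resize(im[190:330,250:400],None,fx=4,fy=4,interpolation=cv2.INTER_CUBIC))
s=get_state();print(s['tool_pos'],np.abs(s['qd']).max())
E
```

```text
[0.58430668 0.21741075 0.19252279] 0.003472237245358868
```

View pics/w15c.png

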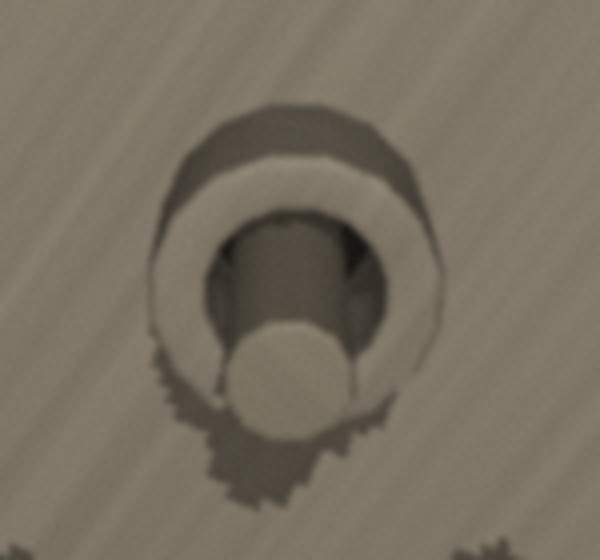

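Emit:
{"name": "apply_moves", "arguments": {
  "delta_pos": [
    [0.5, 0.1, 0],
    [1.5, 0.15, 0.05],
    [3, 0.15, 0.05],
    [4.5, 0.15, 0.05],
    [5.5, 0.15, 0.05],
    [5.5, 0.15, 0.05],
    [5.5, 0.15, 0.05],
    [5.5, 0.15, 0.05]
  ],
  "yaw": [0, 0, 0, 0, 0, 0, 0, 0],
  "gripper": [75, 75, 75, 75, 75, 75, 75, 75]
}}

```text
clock: 21.6
tool_pos: [0.5854, 0.2161, 0.1378]
eef_rot: [0.703, 0.115, -0.692, 0.115]
contact_force: [-0.3, -0.1, -1.2]
opening: 0.753
```

```bash
python3 - <<'E'
from h import *
np.set_printoptions(precision=4,suppress=True)
s,cp,im=wrist('w16.png'); print(s['tool_pos'],np.abs(s['qd']).max(),s['contact_force'],R.from_quat(s['eef_rot']).as_matrix()[:,0])
Rt=R.from_quat(s['eef_rot'])
for z in (.110,.140): print('tool axis',proj('wrist',(s['tool_pos']+Rt.apply([1,0,0])*(s['tool_pos'][2]-z))[None],cp))
cv2.imwrite('pics/w16c.png',cv2.resize(im[220:400,220:430],None,fx=3.3,fy=3.3,interpolation=cv2.INTER_CUBIC)[:,:,::-1])
E
```

```text
[0.5854 0.2161 0.1378] 0.013608618359057821 [-0.2686 -0.1062 -1.2387] [ 0.0146  0.0025 -0.9999]
tool axis [[320.655  309.7414]]
tool axis [[320.4031 350.1041]]
```

View pics/w16c.png

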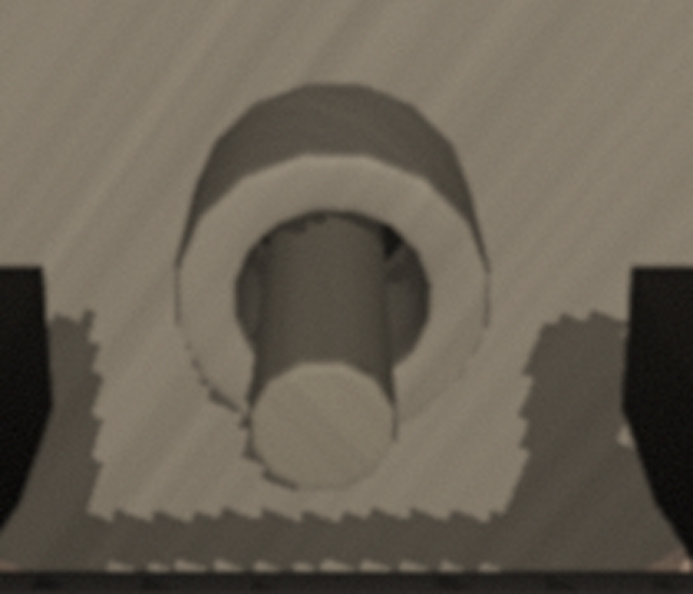

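Aligned: collar centre at (321,308) against the tool axis at (321,310). Descending and gripping the collar.

Emit:
{"name": "apply_moves", "arguments": {
  "delta_pos": [
    [0.8, 0, 0],
    [1.8, 0, 0],
    [2.8, 0, 0],
    [3.5, 0, 0],
    [4, 0, 0],
    [4, 0, 0],
    [4, 0, 0],
    [4, 0, 0],
    [4, 0, 0]
  ],
  "yaw": [0, 0, 0, 0, 0, 0, 0, 0, 0],
  "gripper": [75, 75, 75, 75, 75, 75, 75, 65, 58]
}}

```text
clock: 22.4
tool_pos: [0.5866, 0.2164, 0.0986]
eef_rot: [0.704, 0.115, -0.692, 0.115]
contact_force: [0.2, -0.5, 0.8]
opening: 0.623
```

```bash
python3 - <<'E'
from h import *
np.set_printoptions(precision=4,suppress=True)
s,cp,im=wrist('w17.png'); print(s['tool_pos'],np.abs(s['qd']).max(),s['contact_force'],s['opening'],R.from_quat(s['eef_rot']).as_matrix()[:,0])
cv2.imwrite('pics/w17c.png',cv2.resize(im[230:470,200:440],None,fx=2.4,fy=2.4,interpolation=cv2.INTER_CUBIC)[:,:,::-1])
E
```

```text
[0.5866 0.2164 0.0986] 0.0022504407524174008 [ 0.2438 -0.5419  0.8366] 0.6233824902531222 [ 0.0161  0.0032 -0.9999]
```

View pics/w17c.png

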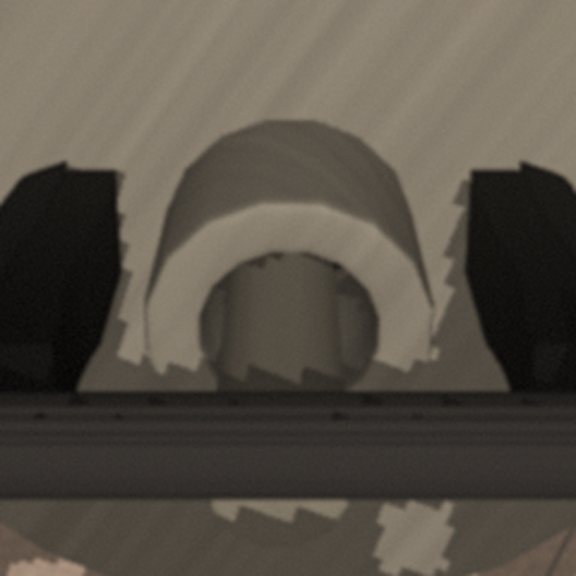

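Emit:
{"name": "apply_moves", "arguments": {
  "delta_pos": [
    [0, 0, 0],
    [0, 0, 0],
    [0, 0, 0],
    [0, 0, 0],
    [0, 0, 0],
    [0, 0, 0],
    [0, 0, 0],
    [0, 0, 0]
  ],
  "yaw": [0, 0, 0, 0, 0, 0, 0, 0],
  "gripper": [52, 49, 47, 46, 45, 40, 35, 35],
  "force": 30
}}

```text
clock: 23.12
tool_pos: [0.5865, 0.2168, 0.0987]
eef_rot: [0.704, 0.115, -0.692, 0.115]
contact_force: [-0.9, 0.6, 1.3]
opening: 0.439
```

Collar gripped. Lifting straight up in world axes, with the small tool tilt compensated, and slowly at first.

Emit:
{"name": "apply_moves", "arguments": {
  "delta_pos": [
    [-0.3, 0, -0.01],
    [-0.7, 0, -0.01],
    [-1.2, 0, -0.02],
    [-1.7, 0, -0.03],
    [-2.2, 0, -0.04],
    [-2.7, 0.01, -0.05],
    [-3, 0.01, -0.05],
    [-3, 0.01, -0.05],
    [-3, 0.01, -0.05]
  ],
  "yaw": [0, 0, 0, 0, 0, 0, 0, 0, 0],
  "gripper": [35, 35, 35, 35, 35, 35, 35, 35, 35],
  "force": 30
}}

```text
clock: 23.87
tool_pos: [0.5866, 0.2168, 0.129]
eef_rot: [0.704, 0.115, -0.692, 0.114]
contact_force: [-0.8, 0.8, -2.6]
opening: 0.439
```

```bash
python3 - <<'E'
from h import *
np.set_printoptions(precision=4,suppress=True)
s,cp,im=wrist('w18.png'); print(s['tool_pos'],np.abs(s['qd']).max(),s['contact_force'],s['moment'],s['opening'],R.from_quat(s['eef_rot']).as_matrix()[:,0])
sn=snapshot('scene'); cv2.imwrite('pics/s18.png',cv2.resize(sn[200:350,290:450],None,fx=4,fy=4,interpolation=cv2.INTER_CUBIC)[:,:,::-1])
print(totool(np.array([.5865,.2168,.225])-s['tool_pos'],s))
E
```

```text
[0.5866 0.2168 0.129 ] 0.009719751201654936 [-0.8054  0.8248 -2.6416] [ 0.0221  0.067  -0.0006] 0.4386056468574687 [ 0.0165  0.0038 -0.9999]
[-9.6025  0.0121 -0.1536]
```

View pics/w18.png

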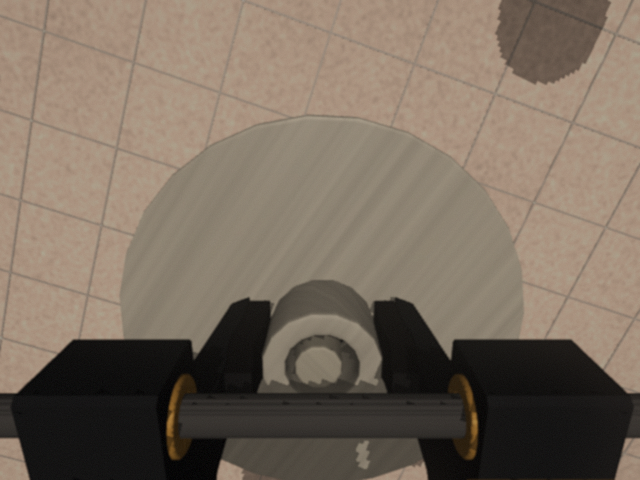

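View pics/s18.png

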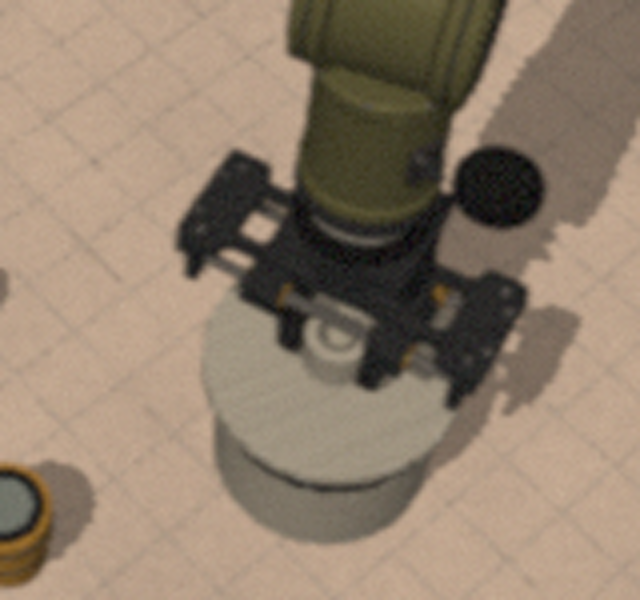

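The cover is coming off alone. The knob sits centred inside the collar at (321,365), and the black inner lid stays on the tin. Continuing up.

Emit:
{"name": "apply_moves", "arguments": {
  "delta_pos": [
    [-0.5, 0, -0.01],
    [-1.2, 0, -0.02],
    [-2, 0, -0.03],
    [-2.8, 0, -0.05],
    [-3.6, 0, -0.06],
    [-4.6, 0, -0.08],
    [-6, 0.01, -0.1],
    [-8, 0.01, -0.13],
    [-9.6, 0.01, -0.16],
    [-9.6, 0.01, -0.16]
  ],
  "yaw": [0, 0, 0, 0, 0, 0, 0, 0, 0, 0],
  "gripper": [35, 35, 35, 35, 35, 35, 35, 35, 35, 35],
  "force": 30
}}

```text
clock: 24.8
tool_pos: [0.5886, 0.2176, 0.2288]
eef_rot: [0.706, 0.116, -0.689, 0.114]
contact_force: [0.7, 0.6, -2.1]
opening: 0.437
```

```bash
python3 - <<'E'
from h import *
np.set_printoptions(precision=4,suppress=True)
snapshot('top');snapshot('top')
s,cp,im=wrist('w19.png'); print(s['clock'],s['tool_pos'],np.abs(s['qd']).max(),s['contact_force'],s['opening'],R.from_quat(s['eef_rot']).as_matrix()[:,0])
sn=snapshot('scene'); cv2.imwrite('pics/s19.png',cv2.resize(sn[170:350,260:460],None,fx=3.6,fy=3.3,interpolation=cv2.INTER_CUBIC)[:,:,::-1])
t=snapshot('top'); cv2.imwrite('pics/t19.png',t[:,:,::-1])
# cover tilt: fit visible rim ellipse vs level prediction
z0=s['tool_pos'][2]-.0987+.076
m=silhouettes('cover','wrist')
print([(q['score'],q['bbox']) for q in m[:2]])
P=np.array([[.079*np.cos(a),.079*np.sin(a),z0+.004] for a in np.linspace(0,6.283,720)])+[*s['tool_pos'][:2],0]
q=proj('wrist',P,cp); print(q[:,0].min(),q[:,0].max(),q[:,1].min(),q[:,1].max())
E
```

```text
24.9 [0.5866 0.2168 0.2252] 0.030222364135714084 [-1.052  -0.6588 -2.6077] 0.4420176650270811 [ 0.017   0.004  -0.9998]
[(0.96, [116.9, 113.8, 407.1, 366.2]), (0.2, [604.2, 99.0, 35.8, 72.8])]
114.02778694915304 526.8614680204223 107.19910077771317 483.8327264776433
```

View pics/w19.png

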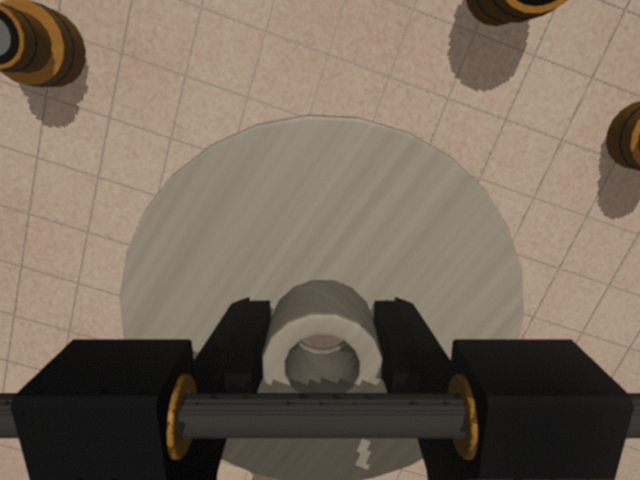

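View pics/s19.png

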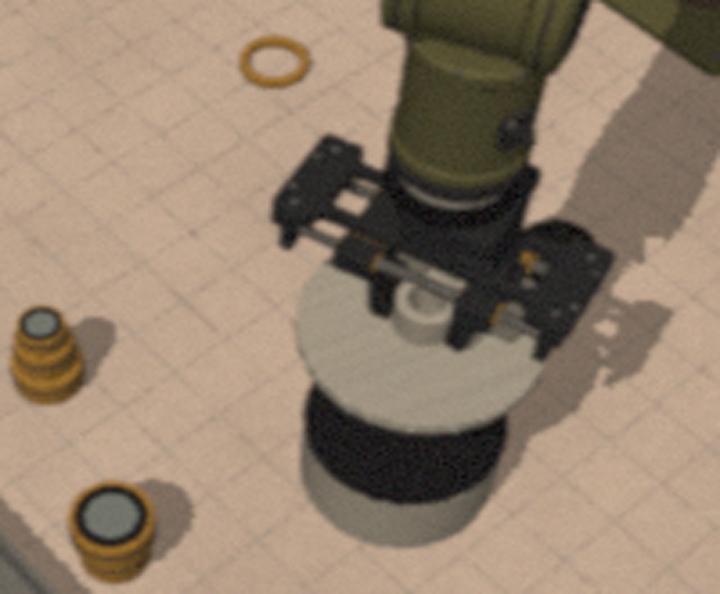

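View pics/t19.png

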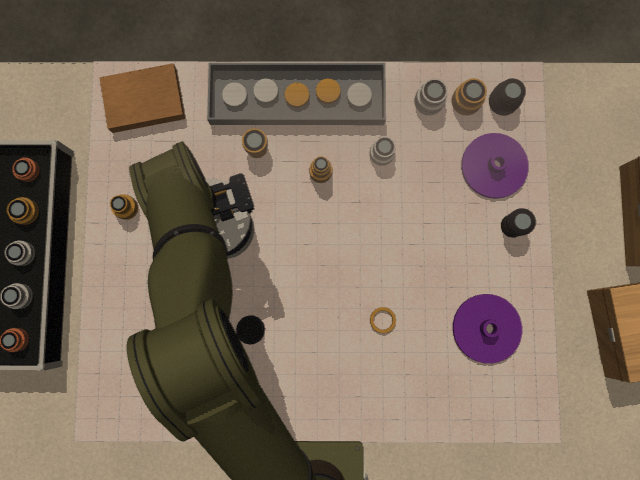

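The cover is held level well above the knob, the black inner lid is seated on the tin, and the bystanders look unmoved. One last settle check, then I'll hand in.

```bash
python3 - <<'E'
from h import *
np.set_printoptions(precision=4,suppress=True)
snapshot('top');s=get_state(); print(s['clock'],s['tool_pos'],np.abs(s['qd']).max(),s['contact_force'],s['opening'],R.from_quat(s['eef_rot']).as_matrix()[:,0])
print(finish_job())
E
```

```text
25.15 [0.5857 0.2165 0.2234] 0.004473103458693064 [-0.3027 -0.1682 -2.8604] 0.44275343516099 [ 0.0136  0.0026 -0.9999]
the job is handed in; nothing more can be done
None
```

The job is done and handed in at 25.2 s of the 72 s allowed; no verdict was reported.

- **Spool:** I lowered it over the post to the tin floor and let go. Contact came at the expected height, and afterwards the post showed inside the hole.
- **Lids:** I carried both by the knob and set them on the tin. Contact came at the expected seated height, and I released them there without a drop.
- **Cover:** I gripped it by the collar and lifted it straight up, with the knob clear inside the hole. At hand-in it was still in the gripper, with its rim bottom about 5 cm above the knob top by calculation.

**Last checks:**
- The arm was still, and the measured load was about 2.9 N where the cover weighs about 2 N. Force readings wandered by about 1 N all along.
- The scene view showed the black inner lid sitting flat on the tin.
- In the top view the lenses, ring and purple look-alikes looked where they were. The arm hid a little of that view.

**Disagreements:**
- The tool was tilted about 0.8° from vertical at the end, so the cover may be off level by up to that.
- The mask fit of the spool in the grip and the edge measurement differed by 1–2 mm. I used the middle value and the spool went on freely.

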